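# Reload the toy drying rack and start the dryer

## Robot

A 6-joint arm with a two-finger parallel gripper is mounted at the origin on the work surface. World frame = base frame: x ahead of the robot, y to its left, z up, the work surface at z = 0. Lengths are in mm, angles in rad, forces in N, time in s.
With the tool pointing down it reaches from about 350 to 875 mm from the base axis. Payload 4.2 kg.
Tool frame: the origin (TCP) lies midway between the tips of the shut fingers; the grasp point (between the pads) lies 19 mm behind it; y points along the fingers, x is the direction in which the jaws open and shut, and the axes are right-handed (so a half turn about y gives the same grasp; the last joint's range is limited). The gripper opens to 85 mm and grips with 20 to 120 N. Pads are 22 mm wide; open, the fingers measure 114 mm over their backs; the gripper's body (76 mm by 85 mm) begins 54 mm behind the grasp point. The pads swing forward as they close: fully open they stand 13 mm farther back than shut.
Start: joints at [1.397, 0.385, 0.008, 0, -1.194, -0.259], TCP at [262.1, 567.365, 231.312] pointing down, gripper open.
Joint ranges: [-3.14, 3.14], [-1.21, 2.06], [-1.07, 1.41], [-3.16, 2.05], [-2.99, -0.16], [-3.1, 3.1]. Speed limits (rad/s): [2.79, 2.79, 3.14, 3.14, 3.14, 3.14].

## Interface

Orientations are given as a unit quaternion [x, y, z, w].
In Python, from bench import read_state, get_image, job_done gives the robot as it stands.
- The arm moves only by the tool play_rows, never from a script. Its argument "series" is a list of rows, each a list of 7 numbers: the shift along the tool's x, y, z in m, then the turn, a rotation vector about the tool's x, y, z in rad, then the finger opening in m, from 0 to 0.0854. In form: [[x, y, z, wx, wy, wz, claw], ...]. A call has 1 to 10 rows; each row shifts and turns the pose as measured when the row begins, along the tool's axes as they then stand; what a row does not reach is not made up. A row lasts 1/10 s, in which the tool goes at most 50 mm and 8.59 degrees, less where a joint would pass 70% of its speed; a pose out of reach is approached as far as the arm can. A call with a gripper value outside its range is refused whole. The fingers move at their own pace and stop on an object; the grip force is fixed at half the most. Time passes only in rows, so rows that do not move let the fingers close. It gives the time, the measured TCP pose, the force and the opening at its end, in the units of the state.
- read_state(): the state, without advancing time (a new reading comes with each control period).
- get_image(name): name is "scene" or "top" or "wrist"; returns a dict with "color" (480x640x3 uint8, red, green, blue), "intrinsics" (3x3 intrinsics, pixels), "origin" and "orientation" of the camera in the world. Camera axes: x right, y down, z forward; pixel columns grow to the right and rows downward; lengths in mm; the calibration is good to about 2 mm. The wrist camera is an equidistant fisheye: a pixel r from the principal point sees the ray r / f radians off the axis. A picture is of the moment at which its call begins. There is no depth.
- job_done(): hands the job in, once; it reports no verdict.
The state is a dict: "clock": time; "joints": joint angles; "joint_vel": joint speeds; "joint_efforts": joint torques, N m; "position": TCP position; "ee_rot": TCP orientation; "contact_force": force on the tool from outside, world axes, zero at the start; "wrist_torque": the same for the moment, N m; "gripper_width": finger opening in mm.
Only numpy, scipy, OpenCV 4.12 (cv2) and the standard library are available. Lean on these libraries where they do the work, as an engineer would, in place of code of your own. Each camera call takes 0.05 s, during which the arm holds its last target. There are 200 camera calls.

## Task

The toy robots that hang on the drying rack are dry: take them off and stand them upright in the wooden tray; hang every freshly primed toy robot that stands on the desk by its loop on a rack peg. Only when all that is done, slide the dust cover on the dryer's control box fully open, press the start button right down, and slide the cover fully shut again. Leave the two paint jars where they are.

Things in the scene. Friction and masses are not known exactly. Their poses are not given: they have to be found in the camera images.
- fresh1_c (a point): Freshly primed toy robot, at the start standing on the desk before the rack (2 or 3 of fresh1-3 are present). All toys, fresh and dry, are alike: plain grey, 164 mm tall, 0.15 kg, same when turned half round. Point: on its axis, half-way up (82 mm above its underside); own z up, y across its width. Feet block 60 mm wide (y) x 46 mm deep (x), 14 mm high; body and head above it, narrower, up to 84 mm.
- fresh2_c (a point): Fresh toy, as fresh1. On the head stands a hanging loop: a flat frame 56 mm wide (y), 14 mm thick (x), with an open window looking along own x, 40 mm wide and from 90 to 126 mm above the underside; its top bar from 126 to 134 mm; on the bar a grip tab 36 mm wide (y), 14 mm thick (x), from 134 to 164 mm.
- fresh3_c (a point): Fresh toy, as fresh1. Toys are best gripped by the tab from above, across its y, with the fingertips no lower than the top of the top bar (52 mm above this point). With the fingertips that high nothing of the gripper touches the pegs or the rail while hanging.
- dry1_c (a point): Dry toy, at the start hanging by its loop on peg1 (1 or 2 of dry1-4 are present). Same shape, point and axes as fresh1, fresh2.
- dry2_c (a point): Dry toy, at the start hanging by its loop on peg2 (1 or 2 of dry1-4 are present). Same shape, point and axes as fresh1, fresh2.
- dry3_c (a point): Dry toy, at the start hanging by its loop on peg3 (1 or 2 of dry1-4 are present). Same shape, point and axes as fresh1, fresh2.
- dry4_c (a point): Dry toy, at the start hanging by its loop on peg4 (1 or 2 of dry1-4 are present). Same shape, point and axes as fresh1, fresh2.
- peg1 (a point): First of four pegs of the fixed drying rack, numbered from its -y end, 120 mm apart along own y. Each is a level flat steel bar, 18 mm wide (y), 8 mm thick, its top 160 mm above the desk, standing out towards the robot from a rail whose top is level with the pegs' tops. Point: middle of the peg's length, on its top face. Axes: z up, x along the peg from its free tip to the rail.
- peg2 (a point): Second peg. The rail's face is at own x = +42 mm of a peg's point; the free tip is at x = -48 mm and carries an upturned lip, 6 mm thick (x), rising 12 mm above the peg's top.
- peg3 (a point): Third peg. A toy hanging on a peg has the underside of its loop's top bar on the peg's top, so its point is 44 mm below the peg's point, and its window looks along the peg. To thread it on or off, lift it so that the window clears the lip (about 20 mm above the hanging height puts lip and peg mid-window) and move along the peg.
- peg4 (a point): Fourth peg. The rack's base plate, under the pegs, is 15 mm high, 150 mm deep (x) and 460 mm long (y); a hanging toy's feet are 34 mm above the desk.
- tray_in (a point): Wooden open tray, fixed on the desk to the robot's left or right: 270 mm (own x) x 140 mm (own y) outside, walls 5 mm thick, 20 mm high. Point: centre of its inner floor, 5 mm above the desk. Room for two toys standing about 120 mm apart along own x.
- cover_grip (a point): Dust cover on the dryer's control box (white, 200 x 120 x 50 mm high, fixed, on the other side from the tray). Point: middle of its grip ridge, 96 mm above the desk. Ridge 12 mm thick (own x), 50 mm long (y), 32 mm high, standing on the cover's flat top (16 mm below the point). The cover, 90 mm (x) x 80 mm (y), slides open along own +x, away from the robot.
- cover (a joint): Slide of the dust cover, m: 0 shut (button hidden under the cover's middle), 0.085 fully open (end stop); starts at or near shut. It moves along own +x of cover_grip with about 2 N of friction and stays where it is left.
- start_top (a point): Middle of the top of the start button: round, black, 36 mm across, facing up, 72 mm above the desk, in the control box under the cover's middle when shut. With the cover fully open, the cover's near edge is 40 mm from this point. A low wall of the box, 3 mm higher than the button's top, stands 46 mm from it towards the robot.
- start (a joint): Travel of the start button, m: 0 released, 0.006 fully down; it springs back. It starts to move at 1.5 N and is fully down at 5 N.
- jar1_c (a point): Small paint jar, 36 mm across, 40 mm high, loose bystander, its centre.
- jar2_c (a point): Second paint jar, like jar1.

How it is judged:
By the outcome, as a careful person would: the job done as asked, in the order asked, and still so for the second after the job is handed in, with the robot touching nothing.
Of dry1, dry2, dry3, dry4 only 1 to 2 are there at a start; the rules pass over those that are not, and their reading is None.
Of fresh1, fresh2, fresh3 only 2 to 3 are there at a start; the rules pass over those that are not, and their reading is None.
At some moment in a run one of fresh1, fresh2, fresh3 may be knocked a few centimetres aside while the robot is not near it.
It also fails if it takes over 210 s, if anything falls off the work surface, if the arm or the gripper's body presses on something with over 40 N, if the wrist force passes 120 N, or if a joint passes its speed limit or range.

## Working session

There is one attempt and no reset: what is moved stays moved. The work goes in short steps, Python scripts to look and compute and a tool call to move; the robot and the scene stay as the last step left them, time stands still between calls to the robot, and variables do not carry over. Pictures are saved under pics/ and viewed, about 12 in all and at most 16, crops included, and the job is handed in when it is done.

Besides the shell and the picture viewer there is one more tool, called after ">>>" in YAML: its name, and indented under it one key for each argument. play_rows: Moves the arm, as the interface text tells. Its arguments: {"type":"object","properties":{"series":{"type":"array","items":{"type":"array","items":{"type":"number"}}}},"required":["series"]}

```bash
mkdir -p pics
python3 - <<'E'
from bench import *
import cv2,pickle
s=read_state(); print(s)
for n in("scene","top"):
    im=get_image(n); pickle.dump(im,open(n+"0.pkl","wb")); cv2.imwrite(f"pics/{n}0.png",im["color"][:,:,::-1]); print(n,im["intrinsics"],im["origin"],im["orientation"])
E
```

```text
{'clock': 0.0, 'joints': array([ 1.39662765e+00,  3.85535821e-01,  6.61040904e-03, -4.63286100e-04,
       -1.19398954e+00, -2.58610008e-01]), 'joint_vel': array([ 1.11346192e-03,  6.90387677e-04,  1.19176263e-03,  1.93207831e-03,
       -1.39768258e-03,  2.54747733e-05]), 'joint_efforts': array([-1.39019294e-04, -3.92286336e+01,  1.88395929e+01,  4.18619916e+00,
       -4.77646419e-03, -1.53355995e-06]), 'position': array([261.8629958 , 566.85225301, 230.23336138]), 'ee_rot': array([ 0.38155503, -0.59527549,  0.59617255, -0.38031717]), 'contact_force': array([-0.16869438,  0.33519601, -0.19983106]), 'wrist_torque': array([-0.03273594,  0.00980539,  0.01266835]), 'gripper_width': 85.22201860459653}
scene [[570.79042444   0.         324.09489647]
 [  0.         570.79042444 241.68564004]
 [  0.           0.           1.        ]] [1231.92470938 -262.24710056  985.61985187] [ 0.77796745  0.52388262 -0.19568927 -0.28639022]
top [[564.48210061   0.         318.74680083]
 [  0.         564.48210061 239.23646618]
 [  0.           0.           1.        ]] [ 383.10250301  -19.86007225 1377.22154421] [-0.70422692  0.70628581 -0.04617316  0.05561336]
```

View pics/scene0.png

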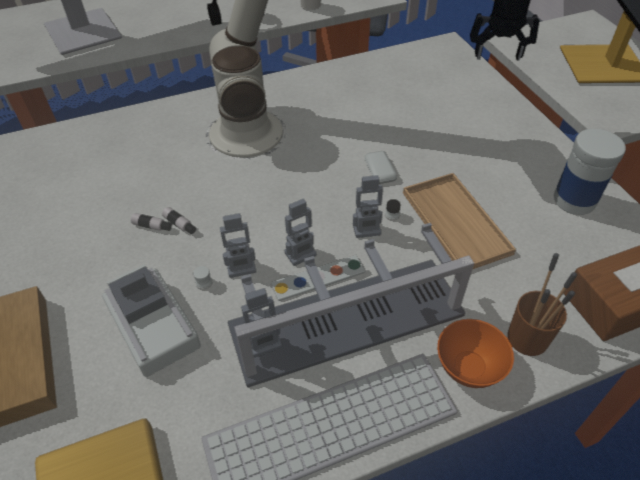

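View pics/top0.png

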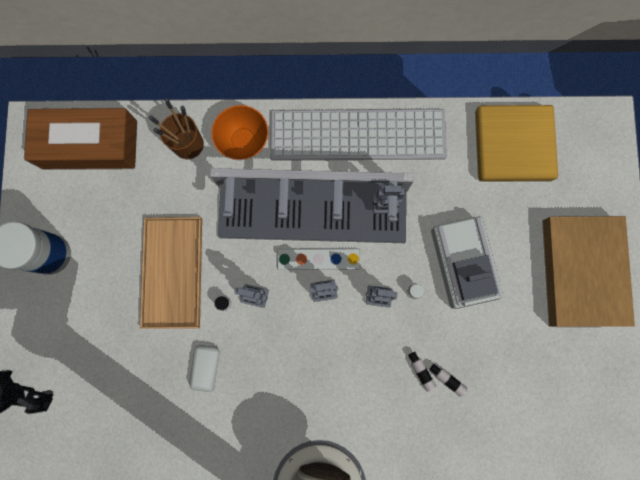

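The scene and top pictures show one dry toy on peg1 (top px ~391,200) and three fresh toys (252,295), (324,290), (381,295). The tray is on the left (171,272), the control box on the right (467,262), and the jars are at (222,303) and (416,291). I'll enlarge next.

```bash
cat > h.py <<'E'
import numpy as np,cv2,pickle
from scipy.spatial.transform import Rotation as R
def ray(im,p):
    K=im["intrinsics"]; return R.from_quat(im["orientation"]).apply(np.linalg.solve(K,[p[0],p[1],1.]))
def at(im,p,z):
    d=ray(im,p); o=np.array(im["origin"]); return o+d*(z-o[2])/d[2]
def crop(im,x0,y0,x1,y1,k,f):
    c=cv2.resize(im["color"][y0:y1,x0:x1,::-1],None,fx=k,fy=k,interpolation=cv2.INTER_CUBIC); cv2.imwrite(f,c)
E
python3 - <<'E'
from h import *
t=pickle.load(open("top0.pkl","rb"))
crop(t,210,165,410,315,4,"pics/c1.png")
crop(t,370,200,510,315,5,"pics/c2.png")
E
```

```text
(no output)
```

View pics/c1.png

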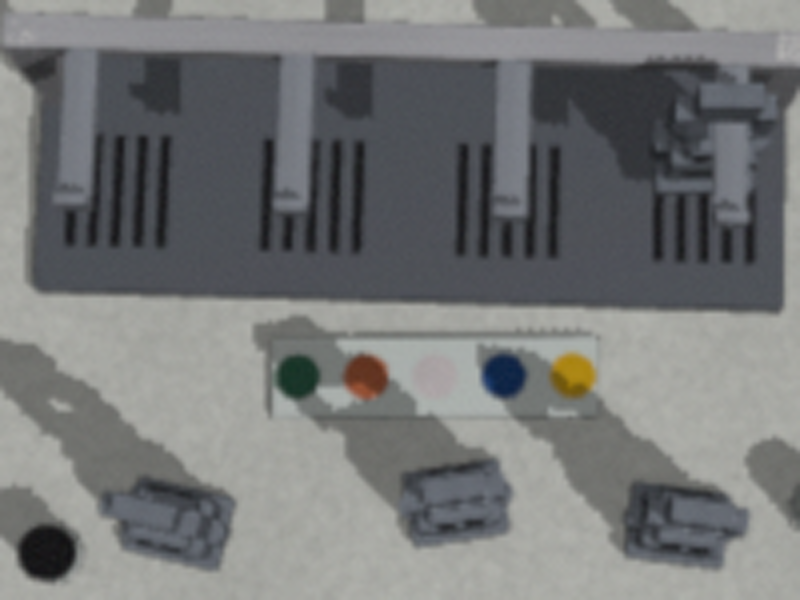

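View pics/c2.png

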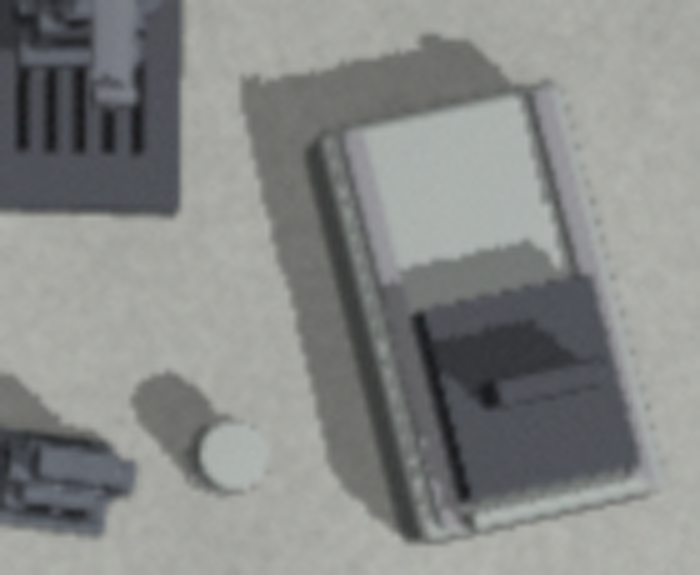

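Run:
```python
from h import *
np.set_printoptions(precision=1,suppress=True)
t=pickle.load(open("top0.pkl","rb"))
A=lambda x,y,z:at(t,(210+x/4,165+y/4),z)
B=lambda x,y,z:at(t,(370+x/5,200+y/5),z)
for n,p in dict(tabA=(143,509,164),A1=(105,497,164),A2=(180,520,164),tabB=(455,482,164),tabC=(708,512,164),C1=(672,505,164),C2=(746,520,164),B1=(402,495,134),B2=(503,470,134),
 tip4=(70,200,172),tip3=(290,210,172),tip2=(510,215,172),tip1=(733,222,172),rail4=(82,52,160),rail1=(740,66,160),drytab=(733,95,146),baseL=(35,290,15),baseR=(782,308,15)).items(): print(n,A(*p))
for n,p in dict(ridge=(550,383,96),r1=(497,394,96),r2=(602,373,96),coverNL=(468,500,80),coverNR=(638,470,80),coverFL=(415,315,80),coverFR=(590,280,80),jar=(232,455,40)).items(): print(n,B(*p))
for n,p in dict(NL=(141,327),NR=(200,326),FL=(144,219),FR=(202,219)).items(): print(n,at(t,p,20))
print(at(t,(222,303),40))
```

```text
tabA [444.8 153.1 164. ]
A1 [451.3 173.7 164. ]
A2 [438.8 133.2 164. ]
tabB [458.8 -14.3 164. ]
tabC [ 442.4 -149.6  164. ]
C1 [ 446.2 -130.4  164. ]
C2 [ 438.1 -169.8  164. ]
B1 [453.6  14.9 134. ]
B2 [467.2 -40.6 134. ]
tip4 [612.1 194.6 172. ]
tip3 [606.   74.7 172. ]
tip2 [602.7 -44.6 172. ]
tip1 [ 598.3 -165.2  172. ]
rail4 [697.8 191.8 160. ]
rail1 [ 687.9 -172.4  160. ]
drytab [ 674.8 -169.9  146. ]
baseL [586.  242.8  15. ]
baseR [ 573.2 -212.8   15. ]
ridge [ 482.1 -367.7   96. ]
r1 [ 477.2 -343.6   96. ]
r2 [ 486.6 -391.3   96. ]
coverNL [ 430.1 -332.5   80. ]
coverNR [ 443.6 -410.3   80. ]
coverFL [ 514.9 -311.5   80. ]
coverFR [ 530.8 -392.4   80. ]
jar [ 453.  -232.1   40. ]
NL [370.1 422.7  20. ]
NR [372.2 281.6  20. ]
FL [631.9 426.7  20. ]
FR [631.2 284.   20. ]
[425.9 226.6  40. ]
```

```bash
cat >> h.py <<'E'
from bench import read_state
np.set_printoptions(precision=4,suppress=True)
def go(pos,psi,flip=None,show=True,cur=None):
    """psi: yaw of jaw axis from world +Y. prints total shift (tool axes, m) after the turn, and turn vector"""
    s=read_state(); Rc=R.from_quat(s["ee_rot"]); p=np.array(s["position"])
    best=None
    for sg in ((1,-1) if flip is None else (flip,)):
        x=sg*np.array([-np.sin(psi),np.cos(psi),0]); y=np.array([0,0,-1.]); z=np.cross(x,y)
        Rt=R.from_matrix(np.c_[x,y,z]); w=(Rc.inv()*Rt).as_rotvec()
        if best is None or np.linalg.norm(w)<np.linalg.norm(best[1]): best=(sg,w,Rt)
    sg,w,Rt=best; d=(np.array(pos)-p)/1000
    print("flip",sg,"t",round(s["clock"],2),"TCP",p,"grip",round(s["gripper_width"],1),"F",s["contact_force"],"q1,q6",s["joints"][[0,5]])
    print("  turn",w,"| shift in current axes",Rc.inv().apply(d),"| in turned axes",Rt.inv().apply(d))
E
python3 - <<'E'
from h import *
t=pickle.load(open("top0.pkl","rb"))
A=lambda x,y,z:at(t,(210+x/4,165+y/4),z)
print(A(733,95,198),A(700,92,198),A(765,95,198))
go((660,-167,320),-0.036)
go((660,-167,320),-0.036,1);go((660,-167,320),-0.036,-1)
print(R.from_quat(read_state()["ee_rot"]).as_matrix())
E
```

```text
[ 662.5082 -163.5273  198.    ] [ 664.2386 -145.9719  198.    ] [ 662.4203 -180.5738  198.    ]
flip -1 t 0.1 TCP [261.9068 566.8968 230.3376] grip 85.5 F [ 0.4053 -0.7954  0.6161] q1,q6 [ 1.3966 -0.2586]
  turn [ 0.0003 -0.397   0.002 ] | shift in current axes [ 0.4993 -0.0886  0.6693] | in turned axes [ 0.7191 -0.0897  0.4242]
flip 1 t 0.1 TCP [261.9068 566.8968 230.3376] grip 85.5 F [ 0.4053 -0.7954  0.6161] q1,q6 [ 1.3966 -0.2586]
  turn [-0.0027  2.7446  0.0004] | shift in current axes [ 0.4993 -0.0886  0.6693] | in turned axes [-0.7191 -0.0897 -0.4242]
flip -1 t 0.1 TCP [261.9068 566.8968 230.3376] grip 85.5 F [ 0.4053 -0.7954  0.6161] q1,q6 [ 1.3966 -0.2586]
  turn [ 0.0003 -0.397   0.002 ] | shift in current axes [ 0.4993 -0.0886  0.6693] | in turned axes [ 0.7191 -0.0897  0.4242]
[[-0.4196 -0.0007  0.9077]
 [-0.9077 -0.0018 -0.4196]
 [ 0.002  -1.      0.0001]]
```

>>> play_rows:
  series:
    - [0,-0.03,0,0,-0.132,0,0.085]
    - [0,-0.03,0,0,-0.132,0,0.085]
    - [0,-0.03,0,0,-0.132,0,0.085]
    - [0.036,0,0.021,0,0,0,0.085]
    - [0.036,0,0.021,0,0,0,0.085]
    - [0.036,0,0.021,0,0,0,0.085]
    - [0.036,0,0.021,0,0,0,0.085]
    - [0.036,0,0.021,0,0,0,0.085]
    - [0.036,0,0.021,0,0,0,0.085]
    - [0.036,0,0.021,0,0,0,0.085]

```text
clock: 1.1
position: [404.8, 305.6, 318.4]
ee_rot: [0.502, -0.501, 0.505, -0.492]
contact_force: [1.4, 0.5, -0.1]
gripper_width: 84.9
```

>>> play_rows:
  series:
    - [0.036,0,0.021,0,0,0,0.085]
    - [0.036,0,0.021,0,0,0,0.085]
    - [0.036,0,0.021,0,0,0,0.085]
    - [0.036,0,0.021,0,0,0,0.085]
    - [0.036,0,0.021,0,0,0,0.085]
    - [0.036,0,0.021,0,0,0,0.085]
    - [0.036,0,0.021,0,0,0,0.085]
    - [0.036,0,0.021,0,0,0,0.085]
    - [0.036,0,0.021,0,0,0,0.085]
    - [0.036,0,0.021,0,0,0,0.085]

```text
clock: 2.1
position: [614.0, -73.7, 318.6]
ee_rot: [0.504, -0.502, 0.503, -0.491]
contact_force: [1.0, 0.9, 0.5]
gripper_width: 84.8
```

Run:
```python
from h import *
go((662,-164,280),-0.036)
```

```text
flip -1 t 2.1 TCP [614.0475 -73.7438 318.556 ] grip 84.8 F [0.9719 0.8756 0.4794] q1,q6 [0.1479 1.4103]
  turn [0.0126 0.0256 0.0145] | shift in current axes [0.0892 0.0392 0.0494] | in turned axes [0.0885 0.0386 0.0512]
```

>>> play_rows:
  series:
    - [0.03,0.01,0.017,0.006,0.013,0.007,0.085]
    - [0.03,0.014,0.017,0.006,0.013,0.007,0.085]
    - [0.029,0.014,0.017,0,0,0,0.085]
    - [0,0,0,0,0,0,0.085]
    - [0,0,0,0,0,0,0.085]

```text
clock: 2.6
position: [664.7, -173.4, 274.1]
ee_rot: [-0.49, 0.513, -0.509, 0.487]
contact_force: [-0.4, 0.6, 0.8]
gripper_width: 84.7
```

Run:
```python
from h import *
from bench import get_image
go((662,-164,170),-0.036)
im=get_image("wrist"); pickle.dump(im,open("w1.pkl","wb")); cv2.imwrite("pics/w1.png",im["color"][:,:,::-1])
Rc=R.from_quat(read_state()["ee_rot"]); 
print(im["intrinsics"],Rc.inv().apply(im["origin"]-read_state()["position"]),(Rc.inv()*R.from_quat(im["orientation"])).as_matrix())
```

```text
flip -1 t 2.6 TCP [ 664.7308 -173.3826  274.0618] grip 84.7 F [-0.3901  0.5768  0.8432] q1,q6 [-0.0207  1.5466]
  turn [ 0.0072 -0.009  -0.0006] | shift in current axes [-0.0092  0.1041 -0.0024] | in turned axes [-0.0093  0.1041 -0.0031]
[[371.6483   0.     326.2961]
 [  0.     371.6483 241.7814]
 [  0.       0.       1.    ]] [   0.6314 -143.6728   80.6722] [[ 1.     -0.     -0.0002]
 [ 0.0002 -0.3168  0.9485]
 [-0.0001 -0.9485 -0.3168]]
```

View pics/w1.png

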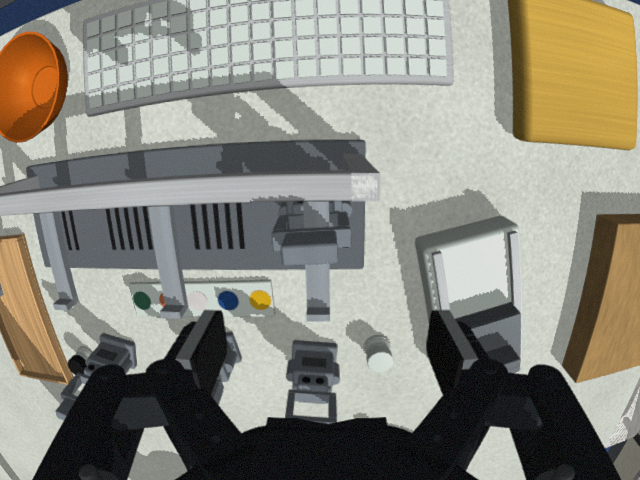

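```bash
cat >> h.py <<'E'
def wproj(im,P):
    v=R.from_quat(im["orientation"]).inv().apply(np.array(P,float)-im["origin"]); K=im["intrinsics"]
    th=np.arctan2(np.hypot(v[0],v[1]),v[2]); u=v[:2]/np.hypot(v[0],v[1])*th*K[0,0]; return u+K[:2,2]
def wat(im,p,z):
    K=im["intrinsics"]; u=(np.array(p)-K[:2,2])/K[0,0]; th=np.hypot(*u); v=np.r_[u/th*np.sin(th),np.cos(th)]
    d=R.from_quat(im["orientation"]).apply(v); o=np.array(im["origin"]); return o+d*(z-o[2])/d[2]
def pproj(im,P):
    v=R.from_quat(im["orientation"]).inv().apply(np.array(P,float)-im["origin"]); return (im["intrinsics"]@(v/v[2]))[:2]
def tabc(x,y,z,psi):  # corners of tab top
    c,s=np.cos(psi),np.sin(psi); return [(x+c*a-s*b,y+s*a+c*b,z) for a,b in ((7,18),(7,-18),(-7,-18),(-7,18))]
def draw(im,polys,f,box,k):
    x0,y0,x1,y1=box; pr=wproj if f[5]=="w" else pproj
    c=cv2.resize(im["color"][y0:y1,x0:x1,::-1],None,fx=k,fy=k,interpolation=cv2.INTER_CUBIC)
    for P in polys: cv2.polylines(c,[np.int32([((pr(im,q)-[x0,y0]+.5)*k) for q in P])],True,(0,0,255),1)
    cv2.imwrite(f,c)
E
python3 - <<'E'
from h import *
im=pickle.load(open("w1.pkl","rb"))
peg=lambda x,y:[(x+a,y-0.036*a+b,160+dz) for a,b,dz in ((-48,9,12),(42,9,0),(42,-9,0),(-48,-9,12))]
draw(im,[tabc(662.5,-164,198,-.036),peg(643,-167),peg(648,-46.5),peg(657,193)],"pics/w1c.png",(30,150,400,430),2)
E
```

```text
(no output)
```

View pics/w1c.png

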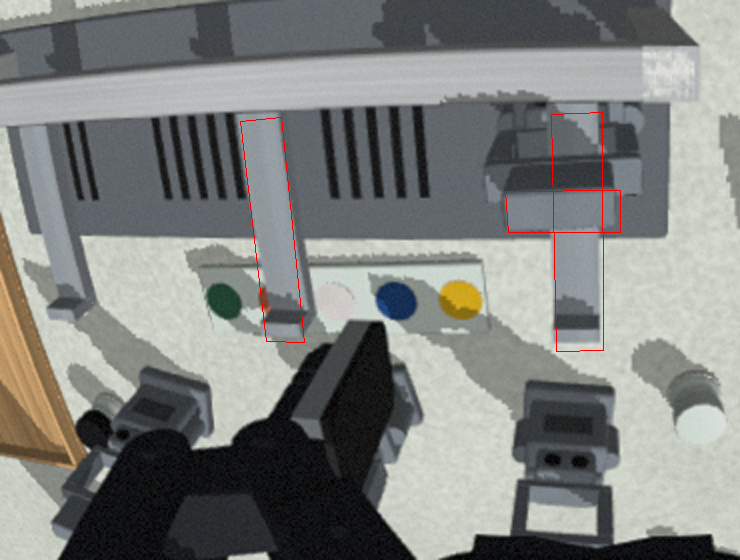

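>>> play_rows:
  series:
    - [-0.005,0.02,-0.002,0.007,-0.009,0,0.085]
    - [-0.004,0.025,-0.001,0,0,0,0.085]
    - [0,0.025,0,0,0,0,0.085]
    - [0,0.02,0,0,0,0,0.085]
    - [0,0.01,0,0,0,0,0.085]
    - [0,0.002,0,0,0,0,0.085]
    - [0,0,0,0,0,0,0.085]

```text
clock: 3.35
position: [662.4, -156.0, 176.1]
ee_rot: [0.491, -0.504, 0.509, -0.496]
contact_force: [0.2, -0.4, 0.7]
gripper_width: 85.0
```

Run:
```python
from h import *
go((662,-164,170),-0.036)
```

```text
flip -1 t 3.35 TCP [ 662.4374 -156.0339  176.1416] grip 85.0 F [ 0.2462 -0.3511  0.6766] q1,q6 [0.0055 1.54  ]
  turn [-0.0102  0.0105 -0.0008] | shift in current axes [ 0.008   0.0061 -0.0003] | in turned axes [ 0.008   0.0061 -0.0002]
```

>>> play_rows:
  series:
    - [0.008,0.005,0,-0.01,0.01,0,0.085]
    - [0,0.001,0,0,0,0,0.085]
    - [0,0,0,0,0,0,0.085]

```text
clock: 3.65
position: [663.9, -164.6, 173.2]
ee_rot: [0.49, -0.508, 0.51, -0.492]
contact_force: [-0.2, -0.3, 0.1]
gripper_width: 84.8
```

>>> play_rows:
  series:
    - [0,0,0,0,0,0,0.02]
    - [0,0,0,0,0,0,0.02]
    - [0,0,0,0,0,0,0.02]
    - [0,0,0,0,0,0,0.02]
    - [0,0,0,0,0,0,0.02]
    - [0,0,0,0,0,0,0.02]
    - [0,0,0,0,0,0,0.02]

```text
clock: 4.35
position: [664.5, -165.0, 174.6]
ee_rot: [0.489, -0.507, 0.511, -0.493]
contact_force: [-0.7, 0.7, -0.2]
gripper_width: 34.5
```

Run:
```python
from h import *
go((562,-160,192),-0.036)
```

```text
flip -1 t 4.35 TCP [ 664.547  -164.9849  174.6199] grip 34.5 F [-0.6936  0.7169 -0.2289] q1,q6 [-0.0077  1.5425]
  turn [-0.0078  0.0001  0.    ] | shift in current axes [-0.0013 -0.0182 -0.1025] | in turned axes [-0.0013 -0.0174 -0.1027]
```

>>> play_rows:
  series:
    - [0,-0.01,0,0,0,0,0.02]
    - [0,-0.01,0,0,0,0,0.02]
    - [0,-0.001,0,0,0,0,0.02]
    - [0,0,0,0,0,0,0.02]

```text
clock: 4.75
position: [663.7, -164.9, 196.5]
ee_rot: [0.489, -0.508, 0.51, -0.492]
contact_force: [-0.6, 0.8, -1.4]
gripper_width: 34.6
```

Run:
```python
from h import *
go((572,-161.5,195),-0.036)
```

```text
flip -1 t 4.75 TCP [ 663.7184 -164.8521  196.4802] grip 34.6 F [-0.6125  0.8435 -1.379 ] q1,q6 [-0.0078  1.5425]
  turn [-0.0056 -0.0003 -0.0006] | shift in current axes [-0.      0.001  -0.0918] | in turned axes [-0.      0.0015 -0.0918]
```

>>> play_rows:
  series:
    - [0,0,-0.015,0,0,0,0.02]
    - [0,0,-0.02,0,0,0,0.02]
    - [0,0,-0.02,0,0,0,0.02]
    - [0,0,-0.02,0,0,0,0.02]
    - [0,0,-0.015,0,0,0,0.02]
    - [0,0,-0.002,0,0,0,0.02]
    - [0,0,0,0,0,0,0.02]
    - [0,-0.02,0,0,0,0,0.02]
    - [0,-0.03,0,0,0,0,0.02]
    - [0,-0.03,0,0,0,0,0.02]

```text
clock: 5.75
position: [567.4, -160.9, 271.1]
ee_rot: [-0.492, 0.512, -0.507, 0.489]
contact_force: [1.1, -0.3, -1.1]
gripper_width: 34.6
```

Run:
```python
from h import *
go((540,200,340),-0.02)
```

```text
flip -1 t 5.75 TCP [ 567.43   -160.8873  271.1267] grip 34.6 F [ 1.0561 -0.3491 -1.1312] q1,q6 [-0.0032  1.5376]
  turn [ 0.007  -0.0172 -0.0023] | shift in current axes [-0.3598 -0.0678 -0.0413] | in turned axes [-0.3603 -0.0689 -0.0346]
```

>>> play_rows:
  series:
    - [0,-0.035,0,0.007,0,0,0.02]
    - [-0.01,-0.035,0,0,0,0,0.02]
    - [-0.035,0,-0.004,0,0,0,0.02]
    - [-0.035,0,-0.004,0,0,0,0.02]
    - [-0.035,0,-0.004,0,0,0,0.02]
    - [-0.035,0,-0.004,0,0,0,0.02]
    - [-0.035,0,-0.004,0,0,0,0.02]
    - [-0.035,0,-0.004,0,0,0,0.02]
    - [-0.035,0,-0.004,0,0,0,0.02]
    - [-0.035,0,-0.004,0,0,0,0.02]

```text
clock: 6.75
position: [558.0, 138.1, 350.3]
ee_rot: [0.484, -0.507, 0.515, -0.494]
contact_force: [0.8, -0.7, -1.3]
gripper_width: 35.0
```

>>> play_rows:
  series:
    - [-0.035,0,-0.004,0,0,0,0.02]
    - [-0.035,0,-0.004,0,0,0,0.02]
    - [-0.035,0,-0.004,0,0,0,0.02]
    - [-0.035,0,-0.004,0,0,0,0.02]
    - [-0.03,0,-0.004,0,0,0,0.02]
    - [-0.02,0,-0.004,0,0,0,0.02]
    - [0,0,0,0,0,0,0.02]

```text
clock: 7.45
position: [544.6, 345.5, 347.9]
ee_rot: [0.485, -0.506, 0.514, -0.495]
contact_force: [-0.8, -0.7, -1.2]
gripper_width: 34.8
```

Run:
```python
from h import *
go((500,354,150),0)
```

```text
flip -1 t 7.45 TCP [544.6049 345.5452 347.904 ] grip 34.8 F [-0.8224 -0.7456 -1.2111] q1,q6 [0.8217 0.7082]
  turn [-0.0189 -0.0395 -0.0024] | shift in current axes [-0.0061  0.197  -0.0486] | in turned axes [-0.0085  0.1979 -0.0446]
```

>>> play_rows:
  series:
    - [-0.004,0.03,-0.022,-0.019,-0.039,0,0.02]
    - [-0.004,0.035,-0.022,0,0,0,0.02]
    - [0,0.035,0,0,0,0,0.02]
    - [0,0.035,0,0,0,0,0.02]
    - [0,0.025,0,0,0,0,0.02]
    - [0,0.012,0,0,0,0,0.02]
    - [0,0,0,0,0,0,0.02]
    - [0,0,0,0,0,0,0.02]

```text
clock: 8.25
position: [505.1, 353.3, 173.1]
ee_rot: [-0.497, 0.5, -0.501, 0.502]
contact_force: [-0.4, 0.5, -0.9]
gripper_width: 34.8
```

Run:
```python
from h import *
go((500,354,145),0)
```

```text
flip -1 t 8.25 TCP [505.0829 353.3478 173.1355] grip 34.8 F [-0.4037  0.5212 -0.8983] q1,q6 [0.8736 0.6935]
  turn [-0.0062 -0.0027 -0.0046] | shift in current axes [-0.0005  0.0281 -0.0053] | in turned axes [-0.0007  0.0281 -0.0051]
```

>>> play_rows:
  series:
    - [0,0.01,-0.003,-0.006,0,-0.004,0.02]
    - [0,0.008,0,0,0,0,0.02]
    - [0,0.005,0,0,0,0,0.02]
    - [0,0.003,0,0,0,0,0.02]
    - [0,0.001,0,0,0,0,0.02]
    - [0,0,0,0,0,0,0.02]

```text
clock: 8.85
position: [504.2, 355.1, 148.5]
ee_rot: [-0.496, 0.501, -0.501, 0.502]
contact_force: [-0.7, 0.1, -1.6]
gripper_width: 34.5
```

Run:
```python
from h import *
go((500,354,145),0)
```

```text
flip -1 t 8.85 TCP [504.1719 355.0841 148.5225] grip 34.5 F [-0.7473  0.0609 -1.6403] q1,q6 [0.876  0.6919]
  turn [-0.0059 -0.0026 -0.0063] | shift in current axes [ 0.0011  0.0035 -0.0042] | in turned axes [ 0.0011  0.0035 -0.0042]
```

>>> play_rows:
  series:
    - [0,0.003,0,0,0,0,0.02]
    - [0,0.001,0,0,0,0,0.02]
    - [0,0,0,0,0,0,0.02]

```text
clock: 9.15
position: [504.9, 355.7, 146.1]
ee_rot: [-0.495, 0.5, -0.501, 0.504]
contact_force: [-0.3, -0.7, -1.3]
gripper_width: 34.7
```

Run:
```python
from h import *
go((500,354,145),0)
```

```text
flip -1 t 9.15 TCP [504.8878 355.6878 146.1121] grip 34.7 F [-0.2633 -0.6503 -1.3195] q1,q6 [0.8762 0.6918]
  turn [-0.0083 -0.0019 -0.0078] | shift in current axes [ 0.0017  0.0011 -0.0049] | in turned axes [ 0.0017  0.0011 -0.0049]
```

>>> play_rows:
  series:
    - [0,0.002,0,0,0,0,0.02]
    - [0,0,0,0,0,0,0.02]
    - [0,0,0,0,0,0,0.085]
    - [0,0,0,0,0,0,0.085]
    - [0,0,0,0,0,0,0.085]
    - [0,0,0,0,0,0,0.085]
    - [0,0,0,0,0,0,0.085]
    - [0,-0.02,0,0,0,0,0.085]
    - [0,-0.04,0,0,0,0,0.085]
    - [0,-0.04,0,0,0,0,0.085]

```text
clock: 10.15
position: [502.1, 352.9, 240.4]
ee_rot: [0.5, -0.5, 0.501, -0.499]
contact_force: [1.4, 0.1, 0.7]
gripper_width: 85.2
```

>>> play_rows:
  series:
    - [0.03,-0.03,-0.009,0,0,0,0.085]
    - [0.035,-0.01,-0.009,0,-0.05,0,0.085]
    - [0.035,0,-0.009,0,-0.05,0,0.085]
    - [0.035,0,-0.009,0,-0.05,0,0.085]
    - [0.03,0,-0.009,0,-0.05,0,0.085]
    - [0.015,0,-0.009,0,-0.05,0,0.085]
    - [0,0,0,0,0,0,0.085]
    - [0,0,0,0,0,0,0.085]

```text
clock: 10.95
position: [462.0, 165.2, 289.3]
ee_rot: [-0.555, 0.429, -0.433, 0.566]
contact_force: [0.5, 0.6, 0.1]
gripper_width: 85.0
```

Run:
```python
from h import *
from bench import get_image
go((445,153,260),-0.30)
for n in("wrist","top"):
    im=get_image(n); pickle.dump(im,open(n+"2.pkl","wb"))
draw(im,[tabc(445,153,164,-.3),tabc(459,-14,164,.24),tabc(442.5,-149.6,164,-.2)],"pics/t2.png",(130,200,430,330),2.6)
im=pickle.load(open("wrist2.pkl","rb"))
draw(im,[tabc(445,153,164,-.3),tabc(459,-14,164,.24),tabc(442.5,-149.6,164,-.2)],"pics/w2.png",(120,130,520,430),2)
```

```text
flip -1 t 10.95 TCP [461.9981 165.1974 289.3442] grip 85.0 F [0.4936 0.6154 0.0746] q1,q6 [0.6761 1.1534]
  turn [-0.0134  0.5592 -0.0093] | shift in current axes [ 0.0076  0.029  -0.02  ] | in turned axes [ 0.0167  0.0293 -0.0126]
```

View pics/w2.png

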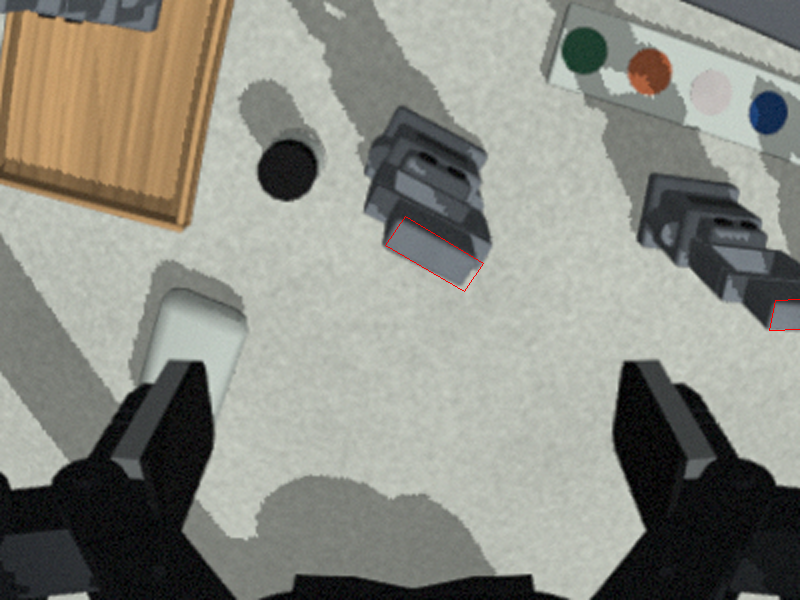

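View pics/t2.png

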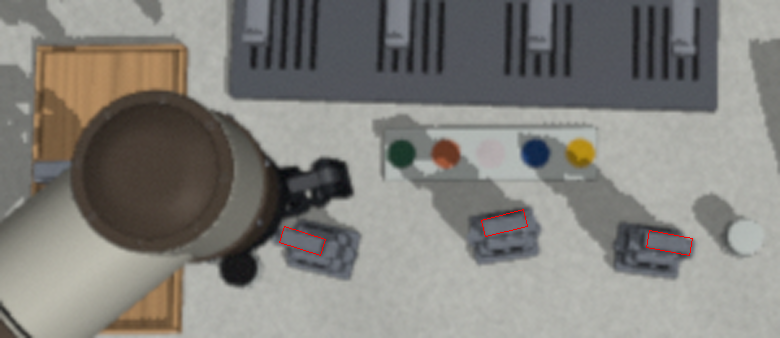

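>>> play_rows:
  series:
    - [0,0,0,-0.003,0.14,-0.002,0.085]
    - [0,0,0,-0.003,0.14,-0.002,0.085]
    - [0,0,0,-0.003,0.14,-0.002,0.085]
    - [0,0,0,-0.003,0.135,-0.002,0.085]
    - [0.008,0.02,-0.006,0,0,0,0.085]
    - [0.008,0.02,-0.006,0,0,0,0.085]
    - [0,0.02,0,0,0,0,0.085]
    - [0,0,0,0,0,0,0.085]
    - [0,0,0,0,0,0,0.085]

```text
clock: 11.95
position: [448.7, 162.9, 225.8]
ee_rot: [0.416, -0.571, 0.572, -0.416]
contact_force: [1.0, -0.3, 0.5]
gripper_width: 84.9
```

Run:
```python
from h import *
go((445,153,140),-0.30)
```

```text
flip -1 t 11.95 TCP [448.6635 162.9097 225.7566] grip 84.9 F [ 0.9764 -0.2631  0.5163] q1,q6 [0.69   0.5682]
  turn [-0.0004 -0.0123  0.0003] | shift in current axes [ 0.0105  0.0858 -0.0005] | in turned axes [ 0.0105  0.0858 -0.0006]
```

>>> play_rows:
  series:
    - [0.006,0.015,0,0,-0.012,0,0.085]
    - [0.004,0.02,0,0,0,0,0.085]
    - [0,0.02,0,0,0,0,0.085]
    - [0,0.015,0,0,0,0,0.085]
    - [0,0.008,0,0,0,0,0.085]
    - [0,0.003,0,0,0,0,0.085]
    - [0,0,0,0,0,0,0.085]
    - [0,0,0,0,0,0,0.085]

```text
clock: 12.75
position: [453.7, 160.1, 150.4]
ee_rot: [0.415, -0.567, 0.569, -0.427]
contact_force: [1.0, -0.4, -0.2]
gripper_width: 84.9
```

Run:
```python
from h import *
go((445,153,140),-0.30)
```

```text
flip -1 t 12.75 TCP [453.6776 160.1258 150.4309] grip 84.9 F [ 1.027  -0.356  -0.1565] q1,q6 [0.6803 0.592 ]
  turn [-0.0127  0.0046 -0.0121] | shift in current axes [ 0.0095  0.0102 -0.0064] | in turned axes [ 0.0094  0.0104 -0.0062]
```

>>> play_rows:
  series:
    - [0.006,0.005,-0.005,-0.012,0.005,-0.012,0.085]
    - [0.004,0.005,-0.002,0,0,0,0.085]
    - [0,0,0,0,0,0,0.085]
    - [0,0,0,0,0,0,0.085]

```text
clock: 13.15
position: [444.0, 152.5, 141.1]
ee_rot: [0.419, -0.569, 0.569, -0.42]
contact_force: [-0.6, 0.3, 0.6]
gripper_width: 84.8
```

Run:
```python
from h import *
go((445,153,140),-0.30)
```

```text
flip -1 t 13.15 TCP [443.9569 152.4836 141.0948] grip 84.8 F [-0.5979  0.343   0.5938] q1,q6 [0.6785 0.5913]
  turn [-0.0016 -0.0007 -0.0017] | shift in current axes [-0.0008  0.0011  0.0008] | in turned axes [-0.0008  0.0011  0.0008]
```

>>> play_rows:
  series:
    - [0,0,0,0,0,0,0.02]
    - [0,0,0,0,0,0,0.02]
    - [0,0,0,0,0,0,0.02]
    - [0,0,0,0,0,0,0.02]
    - [0,0,0,0,0,0,0.02]
    - [0,0,0,0,0,0,0.02]
    - [0,-0.015,0,0,0,0,0.02]
    - [0,-0.025,0,0,0,0,0.02]
    - [0,-0.02,0,0,0,0,0.02]
    - [0,0,0,0,0,0,0.02]

```text
clock: 14.15
position: [442.4, 151.6, 200.9]
ee_rot: [-0.42, 0.57, -0.569, 0.418]
contact_force: [-0.3, 0.4, -1.9]
gripper_width: 35.1
```

Run:
```python
from h import *
go((550,197,197),-0.036)
```

```text
flip -1 t 14.15 TCP [442.4167 151.6224 200.9342] grip 35.1 F [-0.2959  0.418  -1.9457] q1,q6 [0.6784 0.5913]
  turn [ 0.0027 -0.2655  0.0021] | shift in current axes [-0.0753  0.0035  0.0893] | in turned axes [-0.0492  0.0039  0.1059]
```

>>> play_rows:
  series:
    - [0,0,0,0.001,-0.1,0.001,0.02]
    - [0,0,0,0.001,-0.1,0.001,0.02]
    - [-0.005,0,0.01,0,-0.065,0,0.02]
    - [-0.015,0.001,0.03,0,0,0,0.02]
    - [-0.015,0.001,0.03,0,0,0,0.02]
    - [-0.01,0.001,0.025,0,0,0,0.02]
    - [-0.005,0,0.01,0,0,0,0.02]
    - [0,0,0,0,0,0,0.02]
    - [0,0,0,0,0,0,0.02]

```text
clock: 15.05
position: [544.0, 195.6, 183.0]
ee_rot: [-0.5, 0.511, -0.504, 0.485]
contact_force: [0.1, -0.6, -1.1]
gripper_width: 35.0
```

Run:
```python
from h import *
go((560,196.5,197),-0.036)
```

```text
flip -1 t 15.05 TCP [543.9662 195.6386 183.0192] grip 35.0 F [ 0.0989 -0.5756 -1.1162] q1,q6 [0.6216 0.924 ]
  turn [0.0223 0.007  0.0084] | shift in current axes [-0.0012 -0.0143  0.0157] | in turned axes [-0.0014 -0.014   0.016 ]
```

>>> play_rows:
  series:
    - [-0.001,-0.007,0,0.022,0.007,0.008,0.02]
    - [0,-0.007,0,0,0,0,0.02]
    - [0,0,0,0,0,0,0.02]
    - [0,0,0,0,0,0,0.02]

```text
clock: 15.45
position: [541.0, 195.5, 199.2]
ee_rot: [0.49, -0.509, 0.509, -0.491]
contact_force: [-0.4, 1.1, -1.2]
gripper_width: 35.0
```

Run:
```python
from h import *
go((655,193,195),-0.036)
```

```text
flip -1 t 15.45 TCP [540.9589 195.5165 199.1829] grip 35.0 F [-0.4402  1.1466 -1.2425] q1,q6 [0.6283 0.9063]
  turn [-0.0009 -0.0002 -0.0007] | shift in current axes [-0.0016  0.0043  0.1141] | in turned axes [-0.0016  0.0042  0.1141]
```

>>> play_rows:
  series:
    - [0,0.002,0.015,0,0,0,0.02]
    - [0,0.001,0.02,0,0,0,0.02]
    - [0,0,0.015,0,0,0,0.02]
    - [0,0,0.005,0,0,0,0.02]
    - [0,0,0,0,0,0,0.02]

```text
clock: 15.95
position: [596.2, 193.5, 198.6]
ee_rot: [-0.49, 0.509, -0.509, 0.493]
contact_force: [-0.0, 0.7, -1.4]
gripper_width: 34.4
```

Run:
```python
from h import *
go((655,193,195),-0.036)
```

```text
flip -1 t 15.95 TCP [596.1859 193.5258 198.5574] grip 34.4 F [-0.0408  0.6705 -1.4279] q1,q6 [0.5712 0.9648]
  turn [-0.003   0.0008 -0.0031] | shift in current axes [-0.0015  0.0037  0.0588] | in turned axes [-0.0016  0.0036  0.0588]
```

>>> play_rows:
  series:
    - [-0.001,0.001,0.015,-0.003,0,-0.003,0.02]
    - [-0.001,0.001,0.02,0,0,0,0.02]
    - [0,0.001,0.018,0,0,0,0.02]
    - [0,0,0.004,0,0,0,0.02]
    - [0,0,0,0,0,0,0.02]
    - [0,0.008,0,0,0,0,0.02]
    - [0,0.007,0,0,0,0,0.02]
    - [0,0.003,0,0,0,0,0.02]
    - [0,0,0,0,0,0,0.02]

```text
clock: 16.85
position: [647.3, 193.8, 176.5]
ee_rot: [-0.493, 0.51, -0.507, 0.49]
contact_force: [-0.8, 0.4, -0.9]
gripper_width: 34.3
```

Run:
```python
from h import *
go((655,193,174),-0.036)
```

```text
flip -1 t 16.85 TCP [647.3423 193.844  176.5207] grip 34.3 F [-0.7623  0.4041 -0.8956] q1,q6 [0.5283 1.0108]
  turn [0.0058 0.0029 0.0001] | shift in current axes [0.0006 0.0025 0.0077] | in turned axes [0.0006 0.0025 0.0077]
```

>>> play_rows:
  series:
    - [0,0.0015,0,0,0,0,0.02]
    - [0,0,0,0,0,0,0.02]
    - [0,0,0,0,0,0,0.085]
    - [0,0,0,0,0,0,0.085]
    - [0,0,0,0,0,0,0.085]
    - [0,0,0,0,0,0,0.085]
    - [0,0,0,0,0,0,0.085]
    - [0,-0.02,0,0,0,0,0.085]
    - [0,-0.04,0,0,0,0,0.085]
    - [0,-0.04,0,0,0,0,0.085]

```text
clock: 17.85
position: [645.6, 193.0, 272.1]
ee_rot: [-0.497, 0.511, -0.505, 0.486]
contact_force: [0.8, 1.2, -0.2]
gripper_width: 85.1
```

Run:
```python
from h import *
go((459,-14,280),0.24)
```

```text
flip -1 t 17.85 TCP [645.5579 193.029  272.1494] grip 85.1 F [ 0.8491  1.2264 -0.2072] q1,q6 [0.5282 1.0104]
  turn [ 0.0169 -0.273   0.0034] | shift in current axes [ 0.2131 -0.0037 -0.1797] | in turned axes [ 0.1567 -0.0079 -0.2304]
```

>>> play_rows:
  series:
    - [0,-0.01,0,0.008,-0.135,0,0.085]
    - [0,-0.01,0,0.008,-0.135,0,0.085]
    - [0.02,0,-0.03,0,0,0,0.085]
    - [0.027,0,-0.04,0,0,0,0.085]
    - [0.027,0,-0.04,0,0,0,0.085]
    - [0.027,0,-0.04,0,0,0,0.085]
    - [0.027,0,-0.04,0,0,0,0.085]
    - [0.02,0,-0.03,0,0,0,0.085]
    - [0.008,0,-0.01,0,0,0,0.085]
    - [0,0,0,0,0,0,0.085]

```text
clock: 18.85
position: [457.1, -20.3, 297.9]
ee_rot: [-0.554, 0.429, -0.438, 0.563]
contact_force: [0.2, 0.0, 0.7]
gripper_width: 85.2
```

Run:
```python
from h import *
from bench import get_image
go((459,-14,200),0.24)
im=get_image("wrist"); pickle.dump(im,open("wrist3.pkl","wb"))
draw(im,[tabc(459,-14,164,.24),tabc(442.5,-149.6,164,-.2),tabc(647,193,198,-.036)],"pics/w3.png",(0,100,560,440),1.4)
```

```text
flip -1 t 18.85 TCP [457.1138 -20.3311 297.9264] grip 85.2 F [0.1844 0.0012 0.656 ] q1,q6 [0.3145 1.5059]
  turn [-0.0179  0.0106  0.0019] | shift in current axes [-0.0059  0.098   0.0016] | in turned axes [-0.0057  0.0979  0.0033]
```

View pics/w3.png

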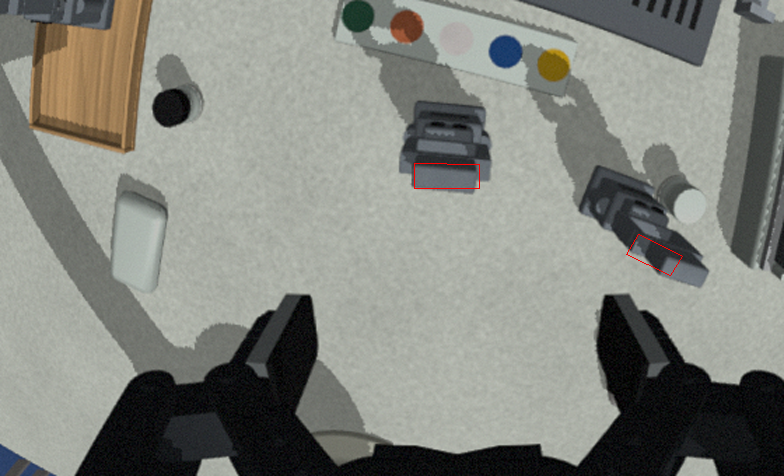

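>>> play_rows:
  series:
    - [-0.003,0.02,0.002,-0.018,0.01,0.002,0.085]
    - [-0.003,0.03,0.001,0,0,0,0.085]
    - [0,0.03,0,0,0,0,0.085]
    - [0,0.03,0,0,0,0,0.085]
    - [0,0.02,0,0,0,0,0.085]
    - [0,0.008,0,0,0,0,0.085]
    - [0,0,0,0,0,0,0.085]
    - [0,0,0,0,0,0,0.085]

```text
clock: 19.7
position: [467.4, -5.0, 148.3]
ee_rot: [0.559, -0.436, 0.433, -0.556]
contact_force: [0.3, 0.1, 0.0]
gripper_width: 84.9
```

Run:
```python
from h import *
go((459,-14,140),0.24)
```

```text
flip -1 t 19.7 TCP [467.3783  -4.9617 148.2923] grip 84.9 F [0.2914 0.0728 0.0041] q1,q6 [0.3379 1.4798]
  turn [ 0.0065  0.0064 -0.    ] | shift in current axes [ 0.0067  0.0084 -0.0103] | in turned axes [ 0.0068  0.0083 -0.0103]
```

>>> play_rows:
  series:
    - [0.005,0.004,-0.007,0.006,0.006,0,0.085]
    - [0.002,0.004,-0.003,0,0,0,0.085]
    - [0,0,0,0,0,0,0.085]
    - [0,0,0,0,0,0,0.085]

```text
clock: 20.1
position: [460.6, -14.3, 142.2]
ee_rot: [-0.555, 0.435, -0.438, 0.558]
contact_force: [0.5, 0.7, -0.6]
gripper_width: 85.1
```

Run:
```python
from h import *
go((459,-14,140),0.24)
```

```text
flip -1 t 20.1 TCP [460.5693 -14.34   142.2317] grip 85.1 F [ 0.4776  0.7117 -0.6489] q1,q6 [0.3232 1.4873]
  turn [-0.006   0.     -0.0002] | shift in current axes [-0.0007  0.0022 -0.0015] | in turned axes [-0.0007  0.0022 -0.0014]
```

>>> play_rows:
  series:
    - [0,0.001,-0.001,0,0,0,0.02]
    - [0,0,0,0,0,0,0.02]
    - [0,0,0,0,0,0,0.02]
    - [0,0,0,0,0,0,0.02]
    - [0,0,0,0,0,0,0.02]
    - [0,0,0,0,0,0,0.02]
    - [0,-0.015,0,0,0,0,0.02]
    - [0,-0.025,0,0,0,0,0.02]
    - [0,-0.02,0,0,0,0,0.02]
    - [0,0,0,0,0,0,0.02]

```text
clock: 21.1
position: [457.7, -14.9, 201.4]
ee_rot: [-0.555, 0.437, -0.437, 0.557]
contact_force: [1.3, 0.1, -1.8]
gripper_width: 34.6
```

Run:
```python
from h import *
go((540,77,198),-0.036)
```

```text
flip -1 t 21.1 TCP [457.6613 -14.8647 201.4144] grip 34.6 F [ 1.3099  0.0879 -1.8392] q1,q6 [0.3234 1.4871]
  turn [-0.0014  0.2751 -0.0012] | shift in current axes [-0.0697  0.0036  0.1017] | in turned axes [-0.0948  0.0034  0.079 ]
```

>>> play_rows:
  series:
    - [0,0,0,0,0.1,0,0.02]
    - [0,0,0,0,0.1,0,0.02]
    - [-0.01,-0.002,0.005,0,0.075,0,0.02]
    - [-0.025,-0.002,0.02,0,0,0,0.02]
    - [-0.025,-0.002,0.022,0,0,0,0.02]
    - [-0.022,-0.002,0.02,0,0,0,0.02]
    - [-0.01,-0.002,0.01,0,0,0,0.02]
    - [0,0,0,0,0,0,0.02]
    - [0,0,0,0,0,0,0.02]

```text
clock: 22.0
position: [532.1, 74.7, 197.1]
ee_rot: [-0.493, 0.518, -0.508, 0.48]
contact_force: [0.1, -0.4, -2.2]
gripper_width: 35.0
```

Run:
```python
from h import *
go((550,76.5,198),-0.036)
```

```text
flip -1 t 22.0 TCP [532.1181  74.6534 197.0836] grip 35.0 F [ 0.0581 -0.3712 -2.2032] q1,q6 [0.4365 1.0856]
  turn [ 0.0226 -0.0173  0.0023] | shift in current axes [-0.0028 -0.0013  0.0177] | in turned axes [-0.0025 -0.0009  0.0178]
```

>>> play_rows:
  series:
    - [-0.002,-0.001,0,0.022,-0.017,0.002,0.02]
    - [0,0,0.012,0,0,0,0.02]
    - [0,0,0.015,0,0,0,0.02]
    - [0,0,0.015,0,0,0,0.02]
    - [0,0,0.008,0,0,0,0.02]
    - [0,0,0,0,0,0,0.02]
    - [0,0,0,0,0,0,0.02]

```text
clock: 22.7
position: [580.7, 70.6, 198.1]
ee_rot: [0.491, -0.509, 0.509, -0.49]
contact_force: [-0.3, 0.0, -2.5]
gripper_width: 35.0
```

Run:
```python
from h import *
go((650,73,196),-0.036)
```

```text
flip -1 t 22.7 TCP [580.6963  70.6029 198.0703] grip 35.0 F [-0.3035  0.048  -2.5462] q1,q6 [0.3979 1.135 ]
  turn [ 0.0001 -0.0016  0.0006] | shift in current axes [-0.005   0.0021  0.0692] | in turned axes [-0.0049  0.0021  0.0692]
```

>>> play_rows:
  series:
    - [-0.005,0,0,0,0,0,0.02]
    - [0,0.001,0.012,0,0,0,0.02]
    - [0,0.001,0.018,0,0,0,0.02]
    - [0,0,0.018,0,0,0,0.02]
    - [0,0,0.015,0,0,0,0.02]
    - [0,0,0.003,0,0,0,0.02]
    - [0,0.006,0,0,0,0,0.02]
    - [0,0.007,0,0,0,0,0.02]
    - [0,0.003,0,0,0,0,0.02]
    - [0,0,0,0,0,0,0.02]

```text
clock: 23.7
position: [647.2, 74.4, 178.1]
ee_rot: [-0.492, 0.509, -0.508, 0.491]
contact_force: [0.1, 0.0, -1.7]
gripper_width: 34.8
```

Run:
```python
from h import *
go((650,73,175.5),-0.036)
```

```text
flip -1 t 23.7 TCP [647.1949  74.4158 178.1113] grip 34.8 F [ 0.1217  0.0387 -1.7294] q1,q6 [0.3622 1.1741]
  turn [0.0023 0.0013 0.0006] | shift in current axes [0.0013 0.0026 0.0029] | in turned axes [0.0013 0.0026 0.0029]
```

>>> play_rows:
  series:
    - [0.001,0.002,0,0,0,0,0.02]
    - [0,0,0,0,0,0,0.02]
    - [0,0,0,0,0,0,0.085]
    - [0,0,0,0,0,0,0.085]
    - [0,0,0,0,0,0,0.085]
    - [0,0,0,0,0,0,0.085]
    - [0,0,0,0,0,0,0.085]
    - [0,-0.02,0,0,0,0,0.085]
    - [0,-0.04,0,0,0,0,0.085]
    - [0,-0.04,0,0,0,0,0.085]

```text
clock: 24.7
position: [644.5, 72.8, 274.1]
ee_rot: [-0.495, 0.511, -0.506, 0.487]
contact_force: [1.9, -0.2, -0.1]
gripper_width: 84.8
```

Run:
```python
from h import *
go((450,-160,290),-0.2)
```

```text
flip -1 t 24.7 TCP [644.4563  72.7603 274.1249] grip 84.8 F [ 1.9408 -0.2169 -0.0975] q1,q6 [0.3609 1.1756]
  turn [0.0123 0.1655 0.0053] | shift in current axes [ 0.2394 -0.0125 -0.1865] | in turned axes [ 0.2668 -0.0159 -0.1443]
```

>>> play_rows:
  series:
    - [0,-0.01,0,0.012,0,0.005,0.085]
    - [0.026,-0.004,-0.02,0,0,0,0.085]
    - [0.035,0,-0.027,0,0,0,0.085]
    - [0.035,0,-0.027,0,0,0,0.085]
    - [0.035,0,-0.027,0,0,0,0.085]
    - [0.035,0,-0.027,0,0,0,0.085]
    - [0.035,0,-0.027,0,0,0,0.085]
    - [0.02,0,-0.015,0,0,0,0.085]
    - [0,0,0,0,0.08,0,0.085]
    - [0,0,0,0,0.08,0,0.085]

```text
clock: 25.7
position: [460.8, -148.8, 290.1]
ee_rot: [0.443, -0.545, 0.549, -0.453]
contact_force: [-0.1, -0.2, -0.1]
gripper_width: 84.8
```

>>> play_rows:
  series:
    - [0,0,0,0,0,0,0.085]
    - [0,0,0,0,0,0,0.085]

```text
clock: 25.9
position: [460.1, -149.2, 289.8]
ee_rot: [0.443, -0.545, 0.549, -0.453]
contact_force: [-0.2, -1.1, 0.1]
gripper_width: 85.0
```

Run:
```python
from h import *
from bench import get_image
go((450,-160,290),-0.2)
im=get_image("wrist"); pickle.dump(im,open("wrist4.pkl","wb"))
im2=get_image("top"); pickle.dump(im2,open("top4.pkl","wb"))
draw(im,[tabc(442.5,-149.6,164,-.2)],"pics/w4.png",(170,130,490,370),2.5)
```

```text
flip -1 t 25.9 TCP [ 460.0625 -149.1517  289.8262] grip 85.0 F [-0.2344 -1.1225  0.1259] q1,q6 [0.0201 1.354 ]
  turn [-0.0125  0.0017 -0.0076] | shift in current axes [ 0.0126 -0.0004 -0.0077] | in turned axes [ 0.0126 -0.0002 -0.0077]
```

View pics/w4.png

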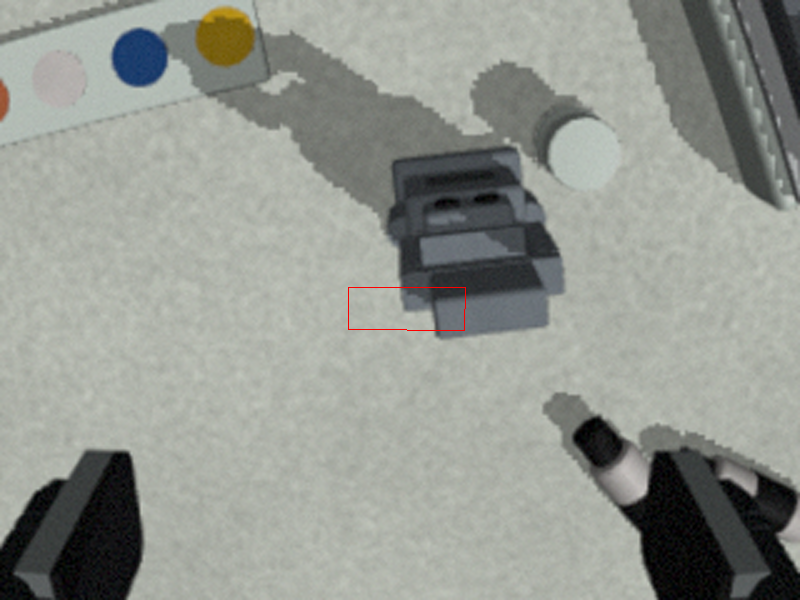

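Fresh toy C was knocked aside. Its tab top now has crop corners (435,297), (545,291), (549,326) and (438,338).

Run:
```python
from h import *
im=pickle.load(open("wrist4.pkl","rb"))
P=np.array([wat(im,(170+x/2.5,130+y/2.5),164) for x,y in((435,297),(545,291),(549,326),(438,338))]); print(P,P.mean(0))
d=(P[0]+P[3]-P[1]-P[2])/2; psi=np.arctan2(-d[0],d[1]); print(psi,np.linalg.norm(d))
m=P.mean(0); go((m[0],m[1],140),psi)
```

```text
[[ 444.1828 -159.1841  164.    ]
 [ 439.4557 -192.9544  164.    ]
 [ 427.7536 -192.55    164.    ]
 [ 430.6983 -157.6544  164.    ]] [ 435.5226 -175.5857  164.    ]
-0.11126594892103257 34.54657825914433
flip -1 t 26.0 TCP [ 460.2515 -148.9809  289.7922] grip 84.9 F [0.3673 0.3451 0.603 ] q1,q6 [0.0206 1.3536]
  turn [-0.0127 -0.087  -0.007 ] | shift in current axes [ 0.0321  0.1493 -0.0209] | in turned axes [ 0.0292  0.1498 -0.0216]
```

>>> play_rows:
  series:
    - [0,0,0,-0.012,-0.087,-0.007,0.085]
    - [0.012,0.02,-0.01,0,0,0,0.085]
    - [0.012,0.03,-0.01,0,0,0,0.085]
    - [0.005,0.03,-0.002,0,0,0,0.085]
    - [0,0.03,0,0,0,0,0.085]
    - [0,0.02,0,0,0,0,0.085]
    - [0,0.01,0,0,0,0,0.085]
    - [0,0,0,0,0,0,0.085]
    - [0,0,0,0,0,0,0.085]

```text
clock: 26.9
position: [438.9, -174.8, 146.2]
ee_rot: [0.475, -0.521, 0.525, -0.477]
contact_force: [0.1, -0.8, 0.5]
gripper_width: 85.0
```

Run:
```python
from h import *
go((435.5,-175.6,141),-.11)
```

```text
flip -1 t 26.9 TCP [ 438.8597 -174.8161  146.2334] grip 85.0 F [ 0.0567 -0.8276  0.4758] q1,q6 [-0.0331  1.5083]
  turn [-0.0055  0.0154  0.0009] | shift in current axes [ 0.0011  0.0052 -0.0033] | in turned axes [ 0.0011  0.0052 -0.0033]
```

>>> play_rows:
  series:
    - [0.001,0.003,-0.003,-0.005,0.015,0,0.085]
    - [0,0.002,0,0,0,0,0.085]
    - [0,0,0,0,0,0,0.085]
    - [0,0,0,0,0,0,0.02]
    - [0,0,0,0,0,0,0.02]
    - [0,0,0,0,0,0,0.02]
    - [0,0,0,0,0,0,0.02]
    - [0,0,0,0,0,0,0.02]
    - [0,0,0,0,0,0,0.02]

```text
clock: 27.8
position: [438.6, -175.6, 145.0]
ee_rot: [0.47, -0.524, 0.529, -0.474]
contact_force: [0.8, 0.2, 0.9]
gripper_width: 34.4
```

Run:
```python
from h import *
go((540,-42.3,198),-0.036)
go((540,-162.5,198),-0.036)
```

```text
flip -1 t 27.8 TCP [ 438.6348 -175.6424  144.97  ] grip 34.4 F [0.7938 0.2383 0.9339] q1,q6 [-0.0348  1.495 ]
  turn [-0.0094 -0.0732  0.0013] | shift in current axes [-0.1435 -0.0523  0.0867] | in turned axes [-0.1369 -0.053   0.0965]
flip -1 t 27.8 TCP [ 438.6348 -175.6424  144.97  ] grip 34.4 F [0.7938 0.2383 0.9339] q1,q6 [-0.0348  1.495 ]
  turn [-0.0094 -0.0732  0.0013] | shift in current axes [-0.0241 -0.0521  0.0998] | in turned axes [-0.0168 -0.053   0.1008]
```

>>> play_rows:
  series:
    - [0,-0.015,0,0,0,0,0.02]
    - [0,-0.025,0,0,0,0,0.02]
    - [0,-0.018,0,-0.009,-0.073,0.001,0.02]
    - [-0.004,-0.001,0.02,0,0,0,0.02]
    - [-0.006,-0.001,0.03,0,0,0,0.02]
    - [-0.005,-0.001,0.03,0,0,0,0.02]
    - [-0.002,-0.001,0.02,0,0,0,0.02]
    - [0,0,0,0,0,0,0.02]
    - [0,0,0,0,0,0,0.02]

```text
clock: 28.7
position: [536.7, -160.6, 202.7]
ee_rot: [-0.493, 0.513, -0.505, 0.488]
contact_force: [-0.9, -0.4, -1.3]
gripper_width: 34.5
```

Run:
```python
from h import *
go((575,-164,201),-0.036)
```

```text
flip -1 t 28.7 TCP [ 536.6732 -160.6033  202.656 ] grip 34.5 F [-0.867  -0.3501 -1.2795] q1,q6 [-0.0037  1.5402]
  turn [ 0.0139 -0.0003 -0.0035] | shift in current axes [0.002  0.0011 0.0384] | in turned axes [0.002  0.0017 0.0384]
```

>>> play_rows:
  series:
    - [0.001,0,0,0.013,0,-0.003,0.02]
    - [0.001,0,0.01,0,0,0,0.02]
    - [0,0,0.018,0,0,0,0.02]
    - [0,0,0.01,0,0,0,0.02]
    - [0,0,0,0,0,0,0.02]
    - [0,0,0,0,0,0,0.02]

```text
clock: 29.3
position: [572.9, -164.8, 202.0]
ee_rot: [-0.491, 0.51, -0.508, 0.49]
contact_force: [-0.6, 0.9, -2.5]
gripper_width: 34.9
```

Run:
```python
from h import *
go((645,-166.5,200),-0.036)
```

```text
flip -1 t 29.3 TCP [ 572.9325 -164.8107  201.9738] grip 34.9 F [-0.566   0.9206 -2.4893] q1,q6 [-0.0092  1.5426]
  turn [ 0.003  -0.0018 -0.0008] | shift in current axes [-0.001   0.0018  0.0721] | in turned axes [-0.0009  0.002   0.0721]
```

>>> play_rows:
  series:
    - [-0.001,0,0.012,0.003,0,0,0.02]
    - [0,0,0.018,0,0,0,0.02]
    - [0,0,0.018,0,0,0,0.02]
    - [0,0,0.018,0,0,0,0.02]
    - [0,0,0.005,0,0,0,0.02]
    - [0,0,0,0,0,0,0.02]
    - [0,0.008,0,0,0,0,0.02]
    - [0,0.008,0,0,0,0,0.02]
    - [0,0.003,0,0,0,0,0.02]
    - [0,0,0,0,0,0,0.02]

```text
clock: 30.3
position: [643.8, -166.1, 181.1]
ee_rot: [-0.49, 0.511, -0.508, 0.49]
contact_force: [-0.8, -0.6, -1.6]
gripper_width: 34.5
```

Run:
```python
from h import *
go((645,-166.5,179),-0.036)
```

```text
flip -1 t 30.3 TCP [ 643.8371 -166.1297  181.1067] grip 34.5 F [-0.7962 -0.5987 -1.5784] q1,q6 [-0.0107  1.5439]
  turn [ 0.0024 -0.0026 -0.0019] | shift in current axes [0.0003 0.0021 0.0012] | in turned axes [0.0003 0.0021 0.0012]
```

>>> play_rows:
  series:
    - [0,0.002,0,0,0,0,0.02]
    - [0,0,0,0,0,0,0.02]
    - [0,0,0,0,0,0,0.085]
    - [0,0,0,0,0,0,0.085]
    - [0,0,0,0,0,0,0.085]
    - [0,0,0,0,0,0,0.085]
    - [0,0,0,0,0,0,0.085]
    - [0,-0.02,0,0,0,0,0.085]
    - [0,-0.04,0,0,0,0,0.085]
    - [0,-0.04,0,0,0,0,0.085]

```text
clock: 31.3
position: [641.5, -166.2, 277.2]
ee_rot: [-0.493, 0.513, -0.506, 0.488]
contact_force: [0.8, -1.0, 0.8]
gripper_width: 85.2
```

>>> play_rows:
  series:
    - [0.02,-0.01,-0.02,0,0,0,0.085]
    - [0.03,0,-0.03,0,0,0,0.085]
    - [0.03,0,-0.03,0,0,0,0.085]
    - [0.03,0,-0.03,0,0,0,0.085]
    - [0.03,0,-0.03,0,0,0,0.085]
    - [0.03,0,-0.02,0,0,0,0.085]
    - [0.02,0,0,0,0,0,0.085]
    - [0,0,0,0,0.14,0,0.085]
    - [0,0,0,0,0.14,0,0.085]
    - [0,0,0,0,0.14,0,0.085]

```text
clock: 32.3
position: [471.0, -357.6, 298.4]
ee_rot: [0.368, -0.601, 0.605, -0.371]
contact_force: [-0.3, 1.0, 0.5]
gripper_width: 85.0
```

>>> play_rows:
  series:
    - [0,0,0,0,0.14,0,0.085]
    - [0,0,0,0,0.14,0,0.085]
    - [0,0,0,0,0.14,0,0.085]
    - [0,0,0,0,0.14,0,0.085]
    - [0,0,0,0,0.14,0,0.085]
    - [0,0,0,0,0,0,0.085]

```text
clock: 32.9
position: [470.5, -358.1, 299.3]
ee_rot: [0.127, -0.693, 0.697, -0.132]
contact_force: [-1.0, 0.3, -0.5]
gripper_width: 85.2
```

Run:
```python
from h import *
from bench import get_image
t=pickle.load(open("top0.pkl","rb")); B=lambda x,y,z:at(t,(370+x/5,200+y/5),z)
for p in ((550,383),(497,394),(602,373)): print(B(*p,112))
go((480,-362,200),0.195-np.pi/2)
for n in("wrist","scene"):
    im=get_image(n); pickle.dump(im,open(n+"5.pkl","wb")); 
    cv2.imwrite(f"pics/{n}5.png",im["color"][:,:,::-1])
```

```text
[ 480.9109 -363.3496  112.    ]
[ 476.0628 -339.5458  112.    ]
[ 485.3156 -386.7022  112.    ]
flip -1 t 32.9 TCP [ 470.4939 -358.0972  299.3079] grip 85.2 F [-0.9646  0.2778 -0.4765] q1,q6 [-0.3765  0.7437]
  turn [-0.0061  0.1724 -0.0067] | shift in current axes [-0.0069  0.0994  0.0064] | in turned axes [-0.0086  0.0993  0.0057]
```

View pics/scene5.png

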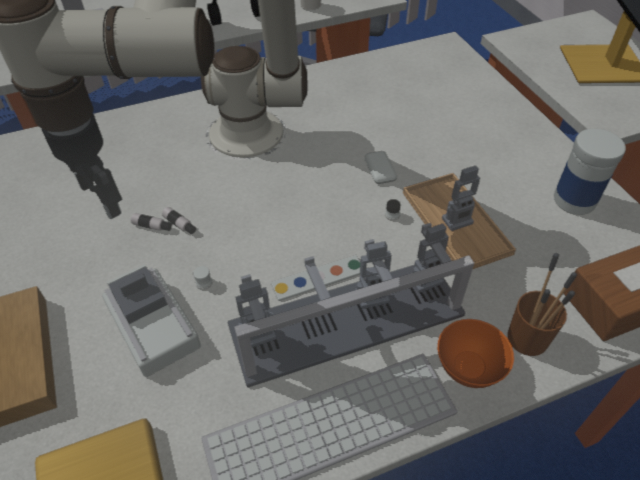

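View pics/wrist5.png

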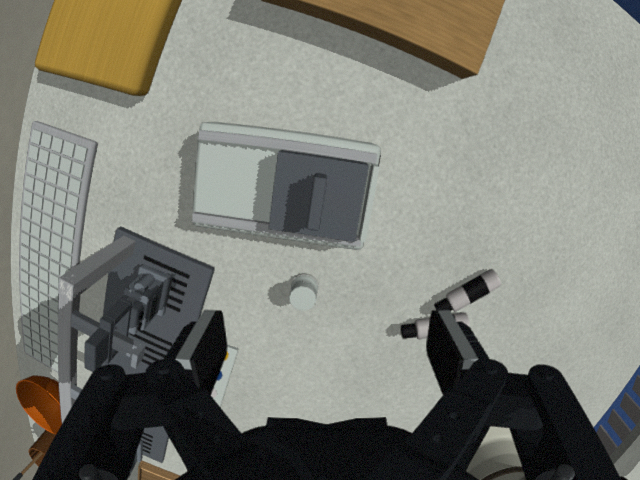

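Scene: the dry toy stands in the tray at about (461,200), three toys hang on pegs 1, 3 and 4, and the jars have not moved. Wrist: the ridge top runs from about (321,174) to (315,228), with its centre near (318,201).

Run:
```python
from h import *
im=pickle.load(open("wrist5.pkl","rb"))
a,b=wat(im,(321,174),112),wat(im,(315,228),112); d=b-a; print(a,b,(a+b)/2,np.arctan2(-d[0],d[1]))
for p in ((277,150),(367,163),(361,242),(270,232)): print(wat(im,p,80))
go((481,-363,200),0.195-np.pi/2)
```

```text
[ 487.6772 -389.7246  112.    ] [ 474.943 -340.704  112.   ] [ 481.3101 -365.2143  112.    ] 0.2541553779867382
[ 535.4406 -392.6209   80.    ]
[ 448.7785 -412.104    80.    ]
[ 423.3277 -334.7786   80.    ]
[ 514.5204 -311.0555   80.    ]
flip -1 t 33.0 TCP [ 470.5307 -358.1001  299.3134] grip 85.2 F [-0.0451  0.1923 -0.1176] q1,q6 [-0.3765  0.7466]
  turn [-0.0062  0.1753 -0.0067] | shift in current axes [-0.0074  0.0994  0.0077] | in turned axes [-0.0093  0.0993  0.0068]
```

>>> play_rows:
  series:
    - [0,0,0,-0.006,0.14,-0.006,0.085]
    - [0,0,0,0,0.07,0,0.085]
    - [-0.005,0.03,0.003,0,0,0,0.085]
    - [-0.004,0.04,0.003,0,0,0,0.085]
    - [0,0.03,0,0,0,0,0.085]
    - [0,0,0,0,0,0,0.085]
    - [0,0,0,0,0,0,0.085]

```text
clock: 33.7
position: [482.4, -364.0, 200.0]
ee_rot: [0.058, -0.703, 0.706, -0.062]
contact_force: [0.6, -1.0, 1.2]
gripper_width: 85.1
```

Run:
```python
from h import *
go((481,-364.5,84),0.235-np.pi/2)
```

```text
flip -1 t 33.7 TCP [ 482.434  -364.0414  199.9667] grip 85.1 F [ 0.6298 -0.9552  1.1893] q1,q6 [-0.3781  0.5467]
  turn [-0.0053 -0.0657 -0.0054] | shift in current axes [ 0.0021  0.116  -0.0004] | in turned axes [0.0015 0.116  0.0001]
```

>>> play_rows:
  series:
    - [0.001,0.015,0,-0.005,-0.065,-0.005,0.085]
    - [0.001,0.03,0,0,0,0,0.085]
    - [0,0.03,0,0,0,0,0.085]
    - [0,0.02,0,0,0,0,0.085]
    - [0,0.01,0,0,0,0,0.085]
    - [0,0.004,0,0,0,0,0.085]
    - [0,0,0,0,0,0,0.085]
    - [0,0,0,0,0,0,0.085]

```text
clock: 34.5
position: [491.3, -370.5, 105.0]
ee_rot: [0.078, -0.695, 0.708, -0.096]
contact_force: [-0.5, 0.2, 0.5]
gripper_width: 84.8
```

Run:
```python
from h import *
go((481,-364.5,88),0.235-np.pi/2)
```

```text
flip -1 t 34.5 TCP [ 491.279  -370.5185  104.9715] grip 84.8 F [-0.4933  0.1564  0.4985] q1,q6 [-0.3811  0.624 ]
  turn [-0.0217  0.0118 -0.0222] | shift in current axes [ 0.0089  0.0166 -0.0087] | in turned axes [ 0.0086  0.017  -0.0082]
```

>>> play_rows:
  series:
    - [0.004,0.006,-0.004,-0.022,0.012,-0.022,0.085]
    - [0.004,0.006,-0.004,0,0,0,0.085]
    - [0,0.004,0,0,0,0,0.085]
    - [0,0,0,0,0,0,0.085]
    - [0,0,0,0,0,0,0.085]

```text
clock: 35.0
position: [482.1, -364.8, 90.1]
ee_rot: [0.082, -0.702, 0.702, -0.083]
contact_force: [0.8, 1.0, 1.1]
gripper_width: 84.8
```

Run:
```python
from h import *
go((481,-364.5,88),0.235-np.pi/2)
```

```text
flip -1 t 35.0 TCP [ 482.1145 -364.8059   90.1347] grip 84.8 F [0.8077 1.037  1.0731] q1,q6 [-0.3805  0.6152]
  turn [-0.0006 -0.0008 -0.0018] | shift in current axes [ 0.001   0.0021 -0.0006] | in turned axes [ 0.001   0.0021 -0.0006]
```

Close on the ridge.

>>> play_rows:
  series:
    - [0,0.001,0,0,0,0,0.0]
    - [0,0,0,0,0,0,0.0]
    - [0,0,0,0,0,0,0.0]
    - [0,0,0,0,0,0,0.0]
    - [0,0,0,0,0,0,0.0]
    - [0,0,0,0,0,0,0.0]
    - [0,0,0,0,0,0,0.0]
    - [0,0,0,0,0,0,0.0]
    - [0,0,0,0,0,0,0.0]

```text
clock: 35.9
position: [482.6, -364.9, 89.6]
ee_rot: [0.08, -0.702, 0.703, -0.083]
contact_force: [0.6, 1.0, 0.8]
gripper_width: 11.0
```

Run:
```python
from h import *
go((481,-364.5,88),0.235-np.pi/2)
```

```text
flip -1 t 35.9 TCP [ 482.5865 -364.9215   89.5597] grip 11.0 F [0.5921 0.9649 0.8315] q1,q6 [-0.3808  0.6123]
  turn [-0.0009 -0.0045 -0.0034] | shift in current axes [ 0.0015  0.0016 -0.0008] | in turned axes [ 0.0014  0.0016 -0.0008]
```

>>> play_rows:
  series:
    - [-0.01,0,0,0,0,0,0.0]
    - [-0.014,0,0,0,0,0,0.0]
    - [-0.014,0,0,0,0,0,0.0]
    - [-0.014,0,0,0,0,0,0.0]
    - [0,0,0,0,0,0,0.0]

```text
clock: 36.4
position: [536.5, -353.1, 89.6]
ee_rot: [0.081, -0.702, 0.703, -0.081]
contact_force: [0.5, 0.4, 1.0]
gripper_width: 10.9
```

Run:
```python
from h import *
e=np.array([np.cos(.235),np.sin(.235)]); p=np.array([482.6,-364.9])
q=read_state()["position"][:2]-p; print("along/side",q@e,q@[-e[1],e[0]])
go((*(p+86*e),89),0.235-np.pi/2)
```

```text
along/side 55.122386484546944 -1.1131170872481468
flip -1 t 36.4 TCP [ 536.4665 -353.1477   89.5524] grip 10.9 F [0.4563 0.4471 0.9716] q1,q6 [-0.3304  0.5599]
  turn [-0.0012 -0.0049 -0.0005] | shift in current axes [-0.0309  0.0006 -0.0013] | in turned axes [-0.0309  0.0006 -0.0011]
```

>>> play_rows:
  series:
    - [-0.012,0,0,0,0,0,0.0]
    - [-0.01,0,0,0,0,0,0.0]
    - [-0.006,0,0,0,0,0,0.0]
    - [-0.005,0,0,0,0,0,0.0]
    - [0,0,0,0,0,0,0.0]

```text
clock: 36.9
position: [562.5, -347.5, 89.6]
ee_rot: [-0.087, 0.703, -0.702, 0.074]
contact_force: [1.8, 1.6, -0.7]
gripper_width: 10.7
```

Run:
```python
from h import *
e=np.array([np.cos(.235),np.sin(.235)]); p=np.array([482.6,-364.9])
q=read_state()["position"][:2]-p; print("along/side",q@e,q@[-e[1],e[0]])
go((*(p+86*e),89),0.235-np.pi/2)
```

```text
along/side 81.79021557155527 -1.6815442792271027
flip -1 t 36.9 TCP [ 562.5337 -347.491    89.636 ] grip 10.7 F [ 1.7784  1.5529 -0.7369] q1,q6 [-0.3063  0.5306]
  turn [ 0.0036 -0.0062  0.0185] | shift in current axes [-0.0042  0.0006 -0.0017] | in turned axes [-0.0042  0.0006 -0.0017]
```

>>> play_rows:
  series:
    - [-0.006,0,0,0,0,0,0.0]
    - [-0.006,0,0,0,0,0,0.0]

```text
clock: 37.1
position: [562.8, -347.2, 89.6]
ee_rot: [-0.095, 0.705, -0.7, 0.064]
contact_force: [-17.4, -8.4, 8.4]
gripper_width: 11.0
```

Run:
```python
from h import *
e=np.array([np.cos(.235),np.sin(.235)]); p=np.array([482.6,-364.9])
q=read_state()["position"][:2]-p; print("along/side",q@e,q@[-e[1],e[0]])
go((*(p+86*e),89),0.235-np.pi/2)
```

```text
along/side 82.11022832218306 -1.4377597396510584
flip -1 t 37.1 TCP [ 562.7881 -347.1795   89.58  ] grip 11.0 F [-17.4006  -8.3788   8.438 ] q1,q6 [-0.3033  0.5215]
  turn [ 0.0114 -0.0088  0.0423] | shift in current axes [-0.0039  0.0004 -0.0015] | in turned axes [-0.0039  0.0006 -0.0014]
```

>>> play_rows:
  series:
    - [0.001,0,0,0.011,-0.009,0.042,0.0]
    - [0,0,0,0,0,0,0.0]
    - [0,0,0,0,0,0,0.03]
    - [0,0,0,0,0,0,0.03]
    - [0,0,0,0,0,0,0.03]
    - [0,0,0,0,0,0,0.03]
    - [0,-0.02,0,0,0,0,0.03]
    - [0,-0.03,0,0,0,0,0.02]
    - [0,-0.03,0,0,0,0,0.0]
    - [0,0,0,0,0,0,0.0]

```text
clock: 38.1
position: [565.7, -344.4, 170.2]
ee_rot: [-0.086, 0.703, -0.701, 0.085]
contact_force: [0.1, -0.3, 0.3]
gripper_width: 0.2
```

Run:
```python
from h import *
from bench import get_image
go((479.7,-365.9,130),0.225-np.pi/2)
im=get_image("wrist"); pickle.dump(im,open("wrist6.pkl","wb"))
b=[(479.7+18*np.cos(a),-365.9+18*np.sin(a),72) for a in np.arange(0,6.28,.3)]
draw(im,[b],"pics/w6.png",(180,90,480,315),2.6)
```

```text
flip -1 t 38.1 TCP [ 565.668  -344.3867  170.1736] grip 0.2 F [ 0.0696 -0.2795  0.3352] q1,q6 [-0.3038  0.5468]
  turn [0.0028 0.0174 0.0022] | shift in current axes [0.0885 0.0404 0.0004] | in turned axes [0.0886 0.0402 0.0018]
```

View pics/w6.png

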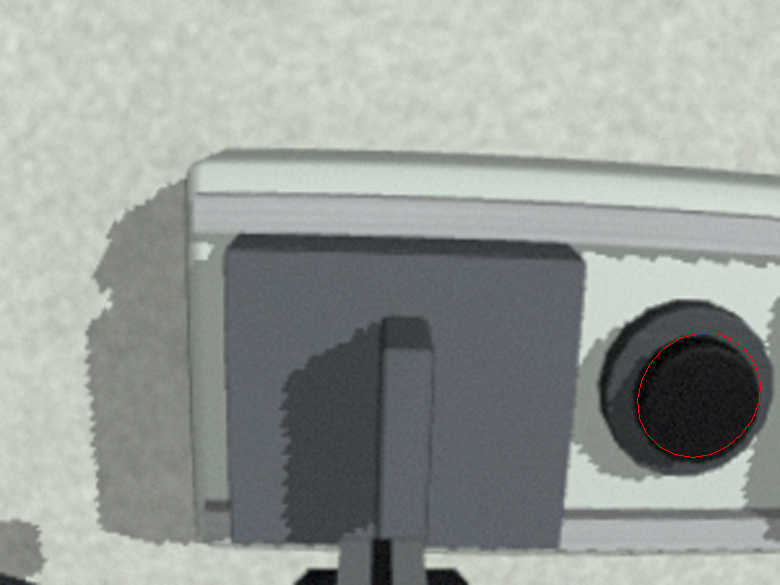

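The cover is open and the button shows exactly where I predicted it (crop (699,398)).

>>> play_rows:
  series:
    - [0.015,0,0,0,0.017,0,0.0]
    - [0.025,0,0,0,0,0,0.0]
    - [0.025,0,0,0,0,0,0.0]
    - [0.02,0,0,0,0,0,0.0]
    - [0.003,0.01,0,0,0,0,0.0]
    - [0,0.025,0,0,0,0,0.0]
    - [0,0.025,0,0,0,0,0.0]
    - [0,0.015,0,0,0,0,0.0]
    - [0,0,0,0,0,0,0.0]
    - [0,0,0,0,0,0,0.0]

```text
clock: 39.15
position: [465.6, -359.7, 79.3]
ee_rot: [-0.085, 0.709, -0.697, 0.07]
contact_force: [-0.9, -0.8, 0.4]
gripper_width: 0.1
```

Run:
```python
from h import *
go((479.7,-365.9,66),0.225-np.pi/2)
```

```text
flip -1 t 39.15 TCP [ 465.5969 -359.6511   79.2551] grip 0.1 F [-0.8899 -0.8094  0.3535] q1,q6 [-0.3851  0.6084]
  turn [ 0.0188 -0.0057  0.0189] | shift in current axes [-0.0127  0.0128  0.0094] | in turned axes [-0.0124  0.0133  0.0092]
```

>>> play_rows:
  series:
    - [-0.007,0,0.005,0.018,-0.005,0.018,0.0]
    - [-0.005,0,0.004,0,0,0,0.0]
    - [0,0,0,0,0,0,0.0]
    - [0,0.004,0,0,0,0,0.0]
    - [0,0,0,0,0,0,0.0]

```text
clock: 39.65
position: [482.6, -367.0, 77.2]
ee_rot: [0.078, -0.701, 0.704, -0.081]
contact_force: [-0.7, 0.3, 0.1]
gripper_width: 0.0
```

Run:
```python
from h import *
go((479.7,-365.9,66),0.225-np.pi/2)
```

```text
flip -1 t 39.65 TCP [ 482.6065 -366.9538   77.1911] grip 0.0 F [-0.6617  0.2725  0.087 ] q1,q6 [-0.383   0.6078]
  turn [-0.0042  0.0004 -0.0048] | shift in current axes [ 0.0027  0.0112 -0.0017] | in turned axes [ 0.0026  0.0112 -0.0017]
```

>>> play_rows:
  series:
    - [0.002,0.004,-0.001,0,0,0,0.0]
    - [0,0.004,0,0,0,0,0.0]
    - [0,0.004,0,0,0,0,0.0]
    - [0,0.003,0,0,0,0,0.0]

```text
clock: 40.05
position: [480.6, -366.6, 65.7]
ee_rot: [0.078, -0.701, 0.704, -0.082]
contact_force: [-5.1, 8.3, 27.7]
gripper_width: -0.3
```

>>> play_rows:
  series:
    - [0,0.003,0,0,0,0,0.0]
    - [0,0.003,0,0,0,0,0.0]

```text
clock: 40.25
position: [480.6, -366.6, 65.9]
ee_rot: [0.079, -0.7, 0.705, -0.083]
contact_force: [-4.9, 5.7, 15.7]
gripper_width: -0.1
```

>>> play_rows:
  series:
    - [0,-0.015,0,0,0,0,0.0]
    - [0,-0.03,0,0,0,0,0.0]
    - [0,-0.03,0,0,0,0,0.02]
    - [0,-0.015,0,0,0,0,0.06]
    - [-0.02,0,0,0,0,0,0.06]
    - [-0.025,0,0,0,0,0,0.06]
    - [-0.025,0,0,0,0,0,0.06]
    - [-0.012,0,0,0,0,0,0.06]
    - [0,0,0,0,0,0,0.06]
    - [0,0,0,0,0,0,0.06]

```text
clock: 41.25
position: [561.1, -346.9, 158.3]
ee_rot: [0.078, -0.7, 0.705, -0.083]
contact_force: [-0.7, -0.5, 0.2]
gripper_width: 60.0
```

Run:
```python
from h import *
go((562.8,-347.2,90),0.225-np.pi/2)
```

```text
flip -1 t 41.25 TCP [ 561.1332 -346.8737  158.285 ] grip 60.0 F [-0.6589 -0.4875  0.228 ] q1,q6 [-0.3071  0.533 ]
  turn [-0.008   0.0031 -0.0055] | shift in current axes [-0.0012  0.0683  0.0001] | in turned axes [-0.0016  0.0683  0.0007]
```

>>> play_rows:
  series:
    - [-0.001,0.015,0,-0.008,0,-0.005,0.06]
    - [0,0.022,0,0,0,0,0.06]
    - [0,0.02,0,0,0,0,0.06]
    - [0,0.008,0,0,0,0,0.06]
    - [0,0,0,0,0,0,0.06]
    - [0,0,0,0,0,0,0.06]

```text
clock: 41.85
position: [556.9, -347.9, 87.8]
ee_rot: [-0.08, 0.704, -0.701, 0.077]
contact_force: [0.3, -0.3, 0.3]
gripper_width: 60.1
```

Run:
```python
from h import *
go((562.8,-347.2,90),0.225-np.pi/2)
```

```text
flip -1 t 41.85 TCP [ 556.9167 -347.8651   87.8104] grip 60.1 F [ 0.3293 -0.3022  0.2674] q1,q6 [-0.3134  0.5384]
  turn [ 0.0045 -0.0014  0.0038] | shift in current axes [-0.0059 -0.0022  0.0006] | in turned axes [-0.0059 -0.0022  0.0007]
```

>>> play_rows:
  series:
    - [-0.006,-0.002,0,0.004,0,0.004,0.06]
    - [0,0,0,0,0,0,0.06]
    - [0,0,0,0,0,0,0.0]
    - [0,0,0,0,0,0,0.0]
    - [0,0,0,0,0,0,0.0]
    - [0,0,0,0,0,0,0.0]
    - [0,0,0,0,0,0,0.0]
    - [0,0,0,0,0,0,0.0]
    - [0,0,0,0,0,0,0.0]

```text
clock: 42.75
position: [562.8, -347.6, 93.8]
ee_rot: [0.077, -0.702, 0.703, -0.079]
contact_force: [-0.8, -0.2, 0.2]
gripper_width: 10.5
```

>>> play_rows:
  series:
    - [0.01,0,0,0,0,0,0.0]
    - [0.014,0,0,0,0,0,0.0]
    - [0.014,0,0,0,0,0,0.0]
    - [0.014,0,0,0,0,0,0.0]
    - [0,0,0,0,0,0,0.0]

```text
clock: 43.25
position: [509.9, -359.2, 93.8]
ee_rot: [0.076, -0.702, 0.704, -0.081]
contact_force: [-0.2, -0.4, -1.4]
gripper_width: 10.3
```

Run:
```python
from h import *
go((479.6,-365.5,89.5),0.225-np.pi/2)
```

```text
flip -1 t 43.25 TCP [ 509.8954 -359.1517   93.7727] grip 10.3 F [-0.2393 -0.3995 -1.4083] q1,q6 [-0.355   0.5776]
  turn [-0.0035 -0.0031 -0.007 ] | shift in current axes [ 0.031   0.0041 -0.0005] | in turned axes [ 0.0309  0.0043 -0.0006]
```

>>> play_rows:
  series:
    - [0.012,0,0,0,0,0,0.0]
    - [0.01,0,0,0,0,0,0.0]
    - [0.007,0,0,0,0,0,0.0]
    - [0.006,0,0,0,0,0,0.0]
    - [0.005,0,0,0,0,0,0.0]

```text
clock: 43.75
position: [479.5, -366.0, 93.9]
ee_rot: [0.067, -0.7, 0.705, -0.09]
contact_force: [15.1, 8.8, -6.2]
gripper_width: 10.5
```

>>> play_rows:
  series:
    - [0.005,0,0,0,0,0,0.0]
    - [0.005,0,0,0,0,0,0.0]

```text
clock: 43.95
position: [479.6, -366.0, 93.9]
ee_rot: [0.061, -0.699, 0.706, -0.098]
contact_force: [14.6, 7.9, -4.0]
gripper_width: 10.6
```

Run:
```python
from h import *
go((479.6,-365.5,89.5),0.225-np.pi/2)
```

```text
flip -1 t 43.95 TCP [ 479.6118 -366.0197   93.881 ] grip 10.6 F [14.553   7.9211 -4.05  ] q1,q6 [-0.3919  0.6309]
  turn [-0.0164 -0.0003 -0.0502] | shift in current axes [ 0.0001  0.0044 -0.0006] | in turned axes [-0.0001  0.0044 -0.0005]
```

>>> play_rows:
  series:
    - [0,0,0,0,0,0,0.06]
    - [0,0,0,0,0,0,0.06]
    - [0,0,0,0,0,0,0.06]
    - [0,0,0,0,0,0,0.06]
    - [0,0,0,0,0,0,0.06]
    - [0,-0.02,0,0,0,0,0.06]
    - [0,-0.04,0,0,0,0,0.06]
    - [0,-0.04,0,0,0,0,0.06]
    - [0,-0.04,0,0,0,0,0.06]
    - [0,-0.04,0,0,0,0,0.06]

```text
clock: 44.95
position: [463.3, -365.0, 271.3]
ee_rot: [-0.068, 0.703, -0.702, 0.09]
contact_force: [0.1, -0.2, 0.1]
gripper_width: 60.0
```

Run:
```python
from h import *
from bench import get_image
go((479.6,-365.5,89.5),0.225-np.pi/2)
im=get_image("wrist"); s=get_image("scene")
a=cv2.resize(s["color"][100:400,80:540,::-1],(800,522)); cv2.imwrite("pics/s7.png",a)
def box(x,y,a,b,z,c,s): return [(x+c*i-s*j,y+s*i+c*j,z) for i,j in((a,b),(a,-b),(-a,-b),(-a,b))]
draw(im,[box(479.6,-365.8,6,25,112,np.cos(.225),np.sin(.225))],"pics/w7.png",(160,100,480,340),2.5)
```

```text
flip -1 t 44.95 TCP [ 463.3096 -365.0115  271.2581] grip 60.0 F [ 0.0908 -0.176   0.0775] q1,q6 [-0.4009  0.6298]
  turn [-0.0031 -0.0013 -0.0303] | shift in current axes [-0.0103  0.1822  0.0035] | in turned axes [-0.0158  0.1818  0.0041]
```

View pics/w7.png

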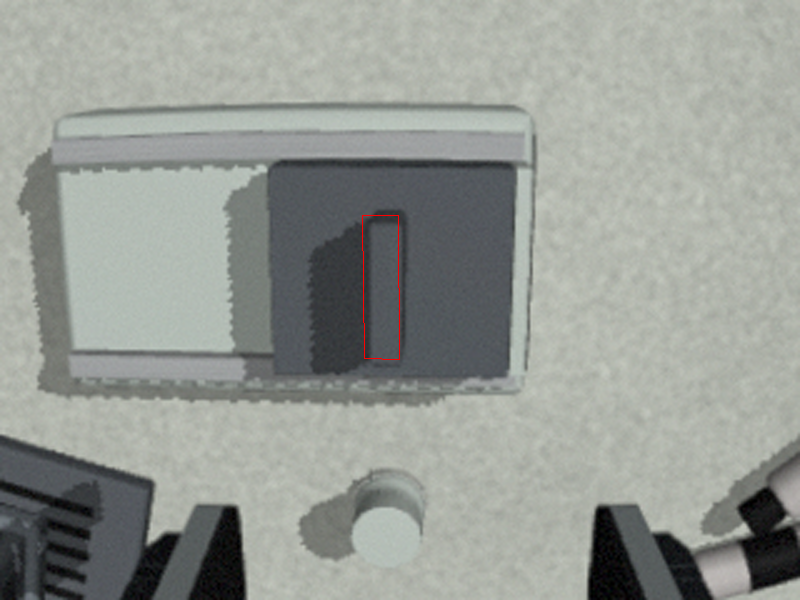

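View pics/s7.png

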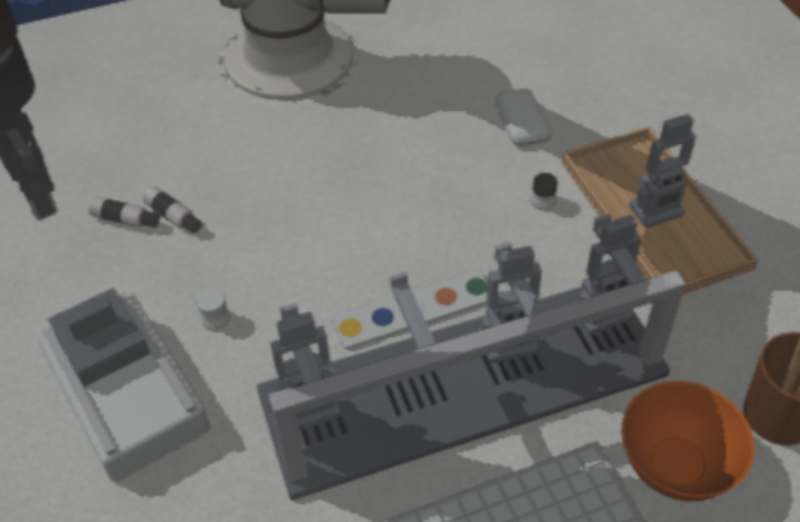

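>>> play_rows:
  series:
    - [0,0,0,0,0,0,0.06]
    - [0,0,0,0,0,0,0.06]
    - [0,0,0,0,0,0,0.06]

```text
clock: 45.35
position: [464.7, -367.0, 276.3]
ee_rot: [0.064, -0.7, 0.705, -0.093]
contact_force: [-0.1, -0.0, -0.7]
gripper_width: 60.1
```

```bash
python3 -c "
from bench import *
print(job_done())"
```

```text
the job is handed in; nothing more can be done
None
```

The job is done and handed in at about 45 s of the 210 s allowed; no verdict was reported.

- **Dry toy:** I took the one dry toy off peg1, and it stands upright in the tray.
- **Fresh toys:** All three hang by their loops, on pegs 4, 3 and 1. The third had been knocked aside by about 27 mm during the run, so I measured it again before gripping it.
- **Dryer:** After that I slid the cover open to its end stop. I pressed the button to its full 6 mm travel (15–28 N on the wrist), then slid the cover shut to its stop, about 85 mm back.

**Last checks:** The final pictures show the toy standing in the tray, three toys hanging, the cover shut, both jars in place and the gripper clear of everything. I saw no failures or disagreements, and the highest wrist force I read was about 30 N.

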